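# Draw up the cam lock of a bench shelf riser

### The arm

A 6-joint arm with a two-finger parallel gripper is mounted at the origin on the work surface. World frame = base frame: x ahead of the robot, y to its left, z up, the work surface at z = 0. Lengths are in m, angles in rad, forces in N, time in s.
With the tool pointing down it reaches from about 0.225 to 0.725 m from the base axis. Payload 3.1 kg.
Tool frame: the origin (TCP) lies between the finger pads; the fingertips stand 22 mm ahead of it and the grasp point (between the pads) lies 3 mm ahead of it (bot.tip_extent is the distance from the TCP to the fingertips, in m); y points along the fingers, z is the direction in which the jaws open and shut, and the axes are right-handed (so a half turn about y gives the same grasp; the last joint's range is limited). The gripper opens to 85 mm and grips with 20 to 120 N. Pads are 22 mm wide; open, the fingers measure 114 mm over their backs; the gripper's body (76 mm by 85 mm) begins 54 mm behind the grasp point. The pads swing forward as they close: fully open they stand 13 mm farther back than shut.
Start: joints at [-1.423, 0.048, 0.099, 1.622, 0, 1.443], TCP at [0.143, -0.505, 0.253] pointing down, gripper open.
Joint ranges: [-2.91, 2.91], [-0.99, 1.94], [-1.21, 1.42], [-2.12, 2.29], [-1.49, 1.47], [-3.14, 3.14]. Speed limits (rad/s): [2.79, 2.79, 3.14, 3.14, 3.14, 3.14].

### API

Orientations are given as [roll, pitch, yaw] about the fixed x, y, z axes, in that order (R = Rz(yaw) Ry(pitch) Rx(roll)).
In Python, from bench import bot, grab_frame gives the robot as it stands.
- The arm moves only by the tool arm_command, never from a script. Its argument "steps" is a list of rows, each an object of numbers: "dx", "dy", "dz": the shift along the tool's x, y, z in cm; "ax", "ay", "az": the turn, a rotation vector about the tool's x, y, z in rad. A call has 1 to 8 rows; each row is the pose to reach, as a shift and turn from the pose measured when the call began, along the tool's axes at that moment; what a row does not reach only later rows make up. A row lasts 1/10 s, in which the tool goes at most 50 mm and 8.59 degrees, less where a joint would pass 70% of its speed; a pose out of reach is approached as far as the arm can. A call with a gripper value outside its range is refused whole. "gripper" is the opening, from -1 (shut) to 1 (fully open), set as the call begins (left out, the last holds). The fingers move at their own pace and stop on an object; "grip_force" is the grip in N (left out, the last holds). Time passes only in rows, so rows that repeat a pose let the fingers close. It gives the time, the measured TCP pose, the force and the opening at its end, in the units of the state.
- bot.state(): the state, without advancing time (a new reading comes with each control period).
- grab_frame(name): name is "side" or "top"; returns a dict with "color" (480x640x3 uint8, red, green, blue), "fx", "fy", "cx", "cy" (pixels), "dist_coeffs" ([k1, k2, p1, p2, k3] as OpenCV has them; the pictures are not rectified), "origin" and "attitude" of the camera in the world. Camera axes: x right, y up, looking along -z (the intrinsics and any distortion apply to the point x, -y, -z); pixel columns grow to the right and rows downward; lengths in m; the calibration is good to about 2 mm. A picture is of the moment at which its call begins. There is no depth.
- bot.hand_in(): hands the job in, once; it reports no verdict.
The state is a dict: "t": time; "joints": joint angles; "joint_velocities": joint speeds; "joint_torque": joint torques, N m; "position": TCP position; "tcp_rot": TCP orientation; "wrist_force": force on the tool from outside, world axes, zero at the start; "wrist_torque": the same for the moment, N m; "opening": finger opening in m.
Only numpy, scipy, OpenCV 4.12 (cv2) and the standard library are available. Lean on these libraries where they do the work, as an engineer would, in place of code of your own. Each camera call takes 0.05 s, during which the arm holds its last target.

### The job

The little shelf riser for the sieves is being put together upside down on its mat; the blue end panel next to the open cam still stands a few millimetres off the white board. Take the red flat-blade screwdriver from its block, turn that cam clockwise so that it catches the bolt head and draws the panel fully home, stop when you feel it go firmly tight (do not overtighten it: the cam bursts), and put the screwdriver back upright in its block. Leave the other things on the bench alone.

Things in the scene. Friction and masses are not known exactly. Their poses are not given: they have to be found in the camera images.
- riser: the unfinished riser, fixed upside down on a thin grey mat: white board 180 x 300 mm, upper face 24 mm above the bench, a blue panel 122 mm tall at each end. Origin at bench level under the axis of the open cam; z up; +y from the cam to the loose end panel (board edge at y = 34 mm), x along that edge (-90 to +90 mm). The cam at the far end is already tight
- cam: the open cam: a zinc disc 25 mm across, its top level with the white board, 34 mm from the edge at the loose panel. Origin at the disc's centre on its top face; z up; y points the way of the small red arrow (the cam's mouth). Screwdriver slot 14.5 mm long (along y), 4.2 mm wide (x), 6 mm deep, flat floor, square ends. Turns with the cam, axis upright
- cam_turn (a joint): cam angle, rad, clockwise from above; 0 = arrow at the loose panel; starts near 0, stop at 3.0. It catches the bolt head somewhere from 0.6 to 1.45 and draws the panel in with 0.08 to 0.14 N m at the driver; home at 1.7 to 2.25 rad, by the bolt's hidden setting; then the torque climbs about 0.04 N m per 0.1 rad. 0.18 to 0.3 N m is firmly tight, 0.45 too much. Stays where left, springing back a little
- panel: the loose blue end panel, 180 mm wide, 16 mm thick, 120 mm high, upright on the mat, sliding stiffly (about 5 N) on two wooden dowels. Origin at the middle of the lower edge of its inner face; y points away from the board. Its steel bolt runs into the board to the cam
- panel_gap (a joint): gap between the loose panel's inner face and the board's edge, m; 0 = fully home, starts at 0.0025 to 0.0036
- driver: red flat-blade screwdriver, 190 mm long, 0.11 to 0.18 kg. Origin at the blade's end, z up the shaft. Blade 12 mm wide (x), 2.6 thick (y), 12 long; shaft 8 mm thick up to the black collar (29 mm across, 100 to 106 mm up), red hexagonal handle 26 mm across flats up to 184 mm, round cap above. Flats face +y, -y and every 60 degrees from there
- driver_grip (a point): middle of the red screwdriver's handle, on its axis, 145 mm above the blade's lower end
- stand: beech tool block, fixed, 64 x 210 mm (x, y), 105 mm high, three upright through holes 18 mm across at x = 0, y = -70, 0, +70 mm. Origin at the centre of its underside. The two screwdrivers hang by their collars in the end holes, handles up, blade end 5 mm above the bench; the middle hole is empty
- crosspoint_grip (a point): middle of the handle of the other screwdriver in the block (yellow, cross point, same size); not needed
- sieve_center (a point): centre of a small brass test sieve on the bench, 107 mm across, 40 mm high; not needed
- tray_center (a point): centre of a grey parts tray on the bench with spare cams and dowels, 70 x 110 mm, 30 mm high; not needed
Mind the look-alikes: they are no part of the job. Of the things shaped like the driver, the red one is meant. Several things look just like the stand: the one meant starts farthest to the robot's left.

How it is judged:
By the outcome, as a careful person would: the job done as asked, in the order asked, and still so for the second after the job is handed in, with the robot touching nothing.
It also fails if it takes over 70 s, if anything falls off the work surface, if the arm or the gripper's body presses on something with over 40 N, if the wrist force passes 120 N, or if a joint passes its speed limit or range.

## Working session

There is one attempt and no reset: what is moved stays moved. The work goes in short steps, Python scripts to look and compute and a tool call to move; the robot and the scene stay as the last step left them, time stands still between calls to the robot, and variables do not carry over. Pictures are saved under pics/ and viewed, and the job is handed in when it is done.

Besides the shell and the picture viewer there is one more tool, called after ">>>" as name(argument=value, ...) on one line, values as JSON. arm_command: Moves the arm, as the interface text tells. Its arguments: {"type":"object","properties":{"steps":{"type":"array"},"gripper":{"type":"number"},"grip_force":{"type":"number"}},"required":["steps"]}

```bash
ls; mkdir -p pics; cat > h.py <<'E'
import numpy as np, cv2, json
from bench import bot, grab_frame
E
python3 - <<'E'
from h import *
for n in ("side","top"):
    f=grab_frame(n); cv2.imwrite(f"pics/{n}0.png",f["color"][:,:,::-1]); np.savez(f"{n}0.npz",**{k:np.array(v) for k,v in f.items()})
    print({k:v for k,v in f.items() if k!="color"})
print(bot.state(), bot.tip_extent)
E
```

```text
pics
{'fx': 505.4670036081493, 'fy': 505.4670036081493, 'cx': 332.0225896130571, 'cy': 247.4379639309189, 'dist_coeffs': array([0.0478322, 0.       , 0.       , 0.       , 0.       ]), 'origin': array([0.2351667 , 0.78955826, 0.77624561]), 'attitude': array([ 0.84760021,  0.01730308, -2.76295192])}
{'fx': 588.2651488046229, 'fy': 588.2651488046229, 'cx': 310.24335967464276, 'cy': 237.0618270667411, 'dist_coeffs': array([-0.02356182,  0.        ,  0.        ,  0.        ,  0.        ]), 'origin': array([0.4123149 , 0.06193856, 1.50660838]), 'attitude': array([ 0.07682061, -0.0040615 , -1.5557758 ])}
{'t': 0.1, 'joints': array([-1.42280310e+00,  4.86630458e-02,  9.77319785e-02,  1.62199919e+00,
        3.23610723e-05,  1.44298386e+00]), 'joint_velocities': array([-9.90371288e-06, -9.83346368e-04,  4.13697766e-03,  4.37780252e-04,
       -5.03244176e-04, -3.39997286e-04]), 'joint_torque': array([ 3.06807298e-03, -3.39851689e+01,  3.20935357e+01,  1.59764732e-02,
       -1.29773716e-04, -4.27401304e-06]), 'position': array([ 0.14288399, -0.50465119,  0.25222997]), 'tcp_rot': array([-1.57290872e+00,  3.04097173e-04, -2.86578731e+00]), 'wrist_force': array([-0.25502535,  0.01311422,  0.33375824]), 'wrist_torque': array([-0.0204023 ,  0.00444003,  0.00686763]), 'opening': 0.08563541982752723} 0.022
```

View pics/side0.png

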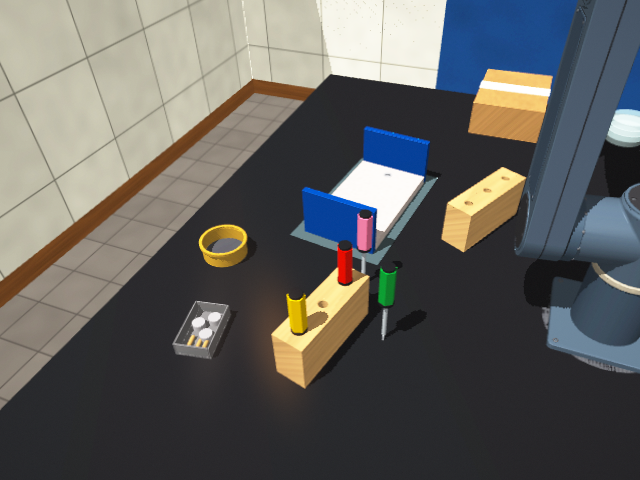

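View pics/top0.png

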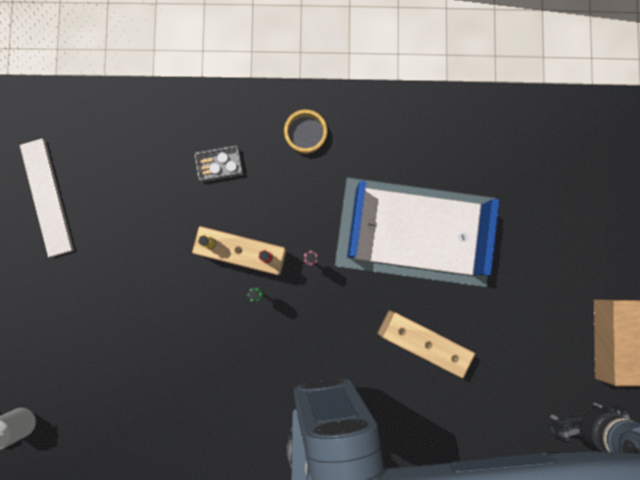

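```bash
cat >> h.py <<'E'
from scipy.spatial.transform import Rotation as R
def load(n,i=0): return np.load(f"{n}{i}.npz")
def snap(n,i):
    f=grab_frame(n); np.savez(f"{n}{i}.npz",**{k:np.array(v) for k,v in f.items()}); return load(n,i)
def K(f): return np.array([[f["fx"],0,f["cx"]],[0,f["fy"],f["cy"]],[0,0,1]],float)
def ray(f,u,v):
    p=cv2.undistortPoints(np.array([[[u,v]]],float),K(f),f["dist_coeffs"])[0,0]
    d=R.from_euler("xyz",f["attitude"]).apply([p[0],-p[1],-1]); return f["origin"],d
def atz(f,u,v,z):
    o,d=ray(f,u,v); return o+d*(z-o[2])/d[2]
def proj(f,P):
    q=R.from_euler("xyz",f["attitude"]).inv().apply(np.atleast_2d(P)-f["origin"])*[1,-1,-1]
    return cv2.projectPoints(q,np.zeros(3),np.zeros(3),K(f),f["dist_coeffs"])[0][:,0]
def tri(a,b):
    (o1,d1),(o2,d2)=a,b; A=np.stack([d1,-d2],1); s=np.linalg.lstsq(A,o2-o1,rcond=None)[0]
    p,q=o1+s[0]*d1,o2+s[1]*d2; return (p+q)/2,np.linalg.norm(p-q)
def crop(f,x0,y0,w,h,s,name):
    c=f["color"][y0:y0+h,x0:x0+w,::-1]; c=cv2.resize(c,None,fx=s,fy=s,interpolation=cv2.INTER_CUBIC)
    cv2.imwrite("pics/"+name,c)
E
python3 - <<'E'
from h import *
crop(load("top"),190,215,130,95,6,"c1.png")
crop(load("top"),330,170,175,125,4.5,"c2.png")
crop(load("side"),260,190,160,200,3,"c3.png")
crop(load("side"),290,120,160,150,4,"c4.png")
E
```

```text
(no output)
```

View pics/c1.png

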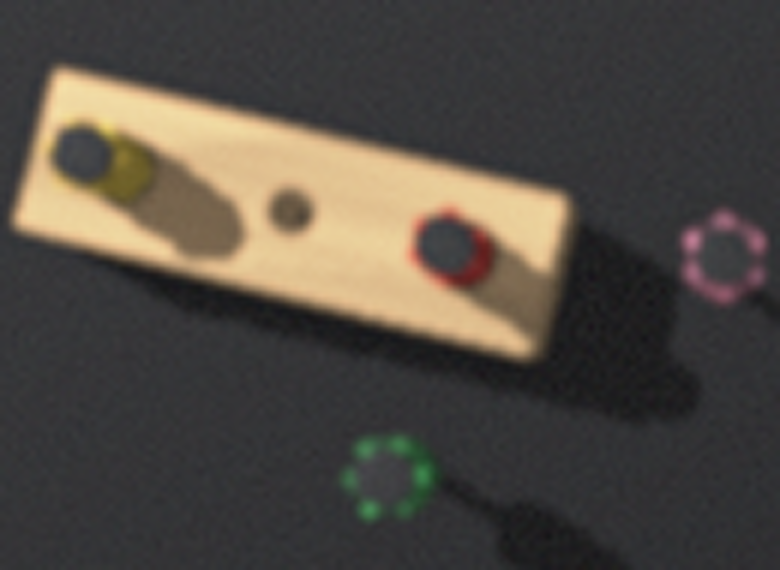

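View pics/c2.png

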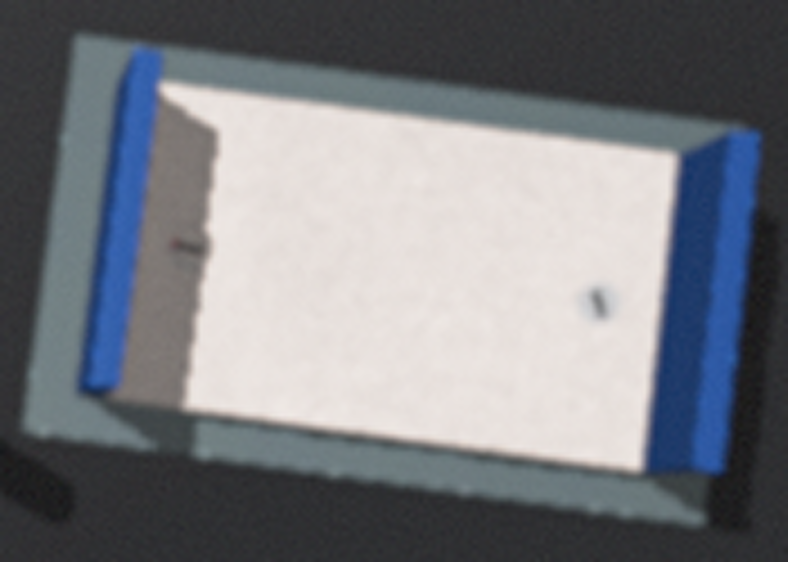

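View pics/c3.png

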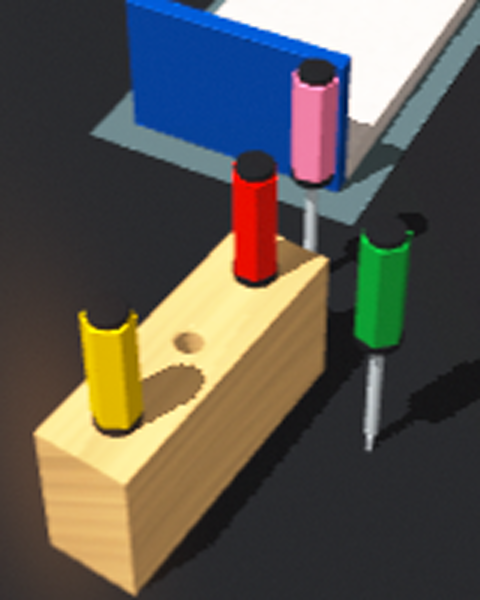

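View pics/c4.png

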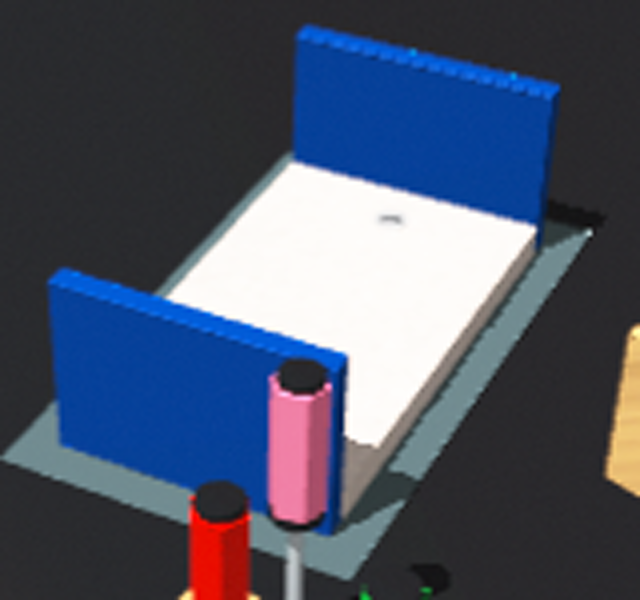

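```bash
cat > fit.py <<'E'
from h import *
from scipy.optimize import least_squares
T=load("top");S=load("side")
def fit(obs,x0):
    # obs: (cam, local xyz, px)
    def res(p):
        c,s=np.cos(p[2]),np.sin(p[2]);r=[]
        for f,l,u in obs:
            w=[p[0]+c*l[0]-s*l[1],p[1]+s*l[0]+c*l[1],l[2]]
            r+=list(proj(f,w)[0]-u)
        return np.array(r)
    q=least_squares(res,x0); return q.x,res(q.x).reshape(-1,2).round(1)
t=lambda x,y,c:(c[0]+x/c[2],c[1]+y/c[2])
c1=(190,215,6);c2=(330,170,4.5);c3=(260,190,3);c4=(290,120,4)
# riser: yaw guess: +y local = world +y ; x local=world x
ob=[(T,(.09,-.266,.024),t(680,152,c2)),(T,(-.09,-.266,.024),t(645,470,c2)),(T,(0,0,.024),t(194,247,c2)),
(S,(.09,-.266,.024),t(290,160,c4)),(S,(-.09,-.266,.024),t(535,230,c4))]
p,r=fit(ob,[.45,-.05,0]);print("riser",p,np.degrees(p[2]),r.tolist())
ob=[(T,(.032,.105,.105),t(55,65,c1)),(T,(-.032,.105,.105),t(12,225,c1)),(T,(.032,-.105,.105),t(575,195,c1)),(T,(-.032,-.105,.105),t(540,360,c1)),
(S,(.032,.105,.105),t(36,434,c3)),(S,(-.032,.105,.105),t(127,487,c3)),(S,(-.032,-.105,.105),t(328,258,c3)),(T,(0,0,.105),t(291,212,c1)),(S,(0,0,.105),t(188,343,c3))]
p,r=fit(ob,[.4,.15,0]);print("stand",p,np.degrees(p[2]),r.tolist())
c,s=np.cos(p[2]),np.sin(p[2]);print("red hole",p[0]+s*.07,p[1]-c*.07)
for n,a,b in [("red cap",t(448,244,c1),t(257,166,c3)),("pink cap",t(724,256,c1),t(318,72,c3)),("green",t(388,476,c1),t(388,233,c3)),("yellow",t(84,154,c1),t(107,310,c3))]:
    print(n,tri(ray(T,*a),ray(S,*b)))
E
python3 fit.py
python3 - <<'E'
from h import *
crop(load("top"),250,240,30,30,20,"c5.png")
crop(load("top"),355,210,40,30,18,"c6.png")
crop(load("side"),325,230,45,65,9,"c7.png")
E
```

```text
riser [ 0.56034761 -0.0998689  -0.11860731] -6.795698232163021 [[-0.6, -0.0], [-0.7, -0.5], [-0.5, -0.2], [0.8, -0.9], [0.6, -2.2]]
stand [ 0.48614354  0.2304726  -0.22462025] -12.86979238749522 [[-0.7, 1.0], [-0.3, 0.3], [-2.2, 0.2], [-2.8, -1.2], [0.2, -1.4], [0.2, -1.8], [0.3, -1.0], [-0.8, -0.1], [1.0, -1.9]]
red hole 0.47055201275724984 0.16223108845107204
red cap (array([0.47061263, 0.15974439, 0.18745293]), np.float64(0.00023524775990316706))
pink cap (array([0.46784266, 0.05646627, 0.18326524]), np.float64(0.00016717223247362384))
green (array([0.38372082, 0.18082415, 0.18110844]), np.float64(0.0001210466505178444))
yellow (array([0.50319959, 0.29713563, 0.18812895]), np.float64(0.002379578535762915))
```

View pics/c5.png

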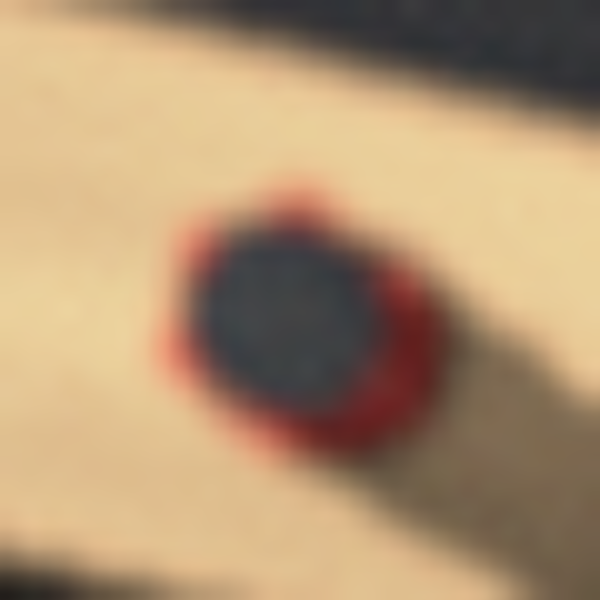

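View pics/c6.png

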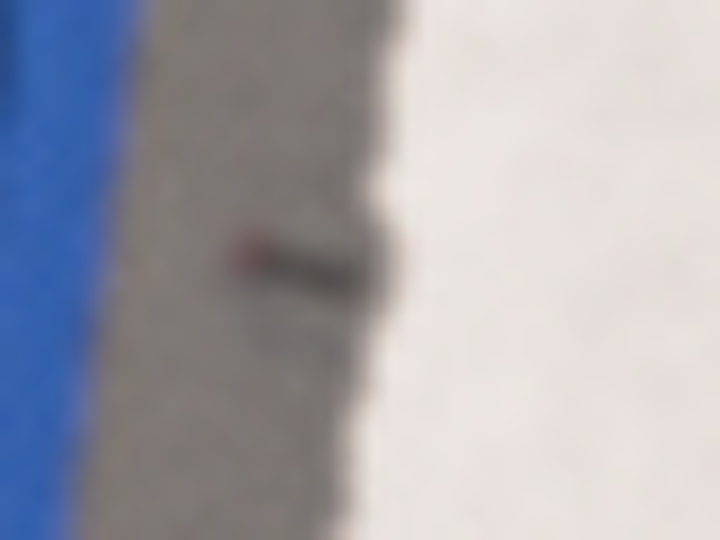

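View pics/c7.png

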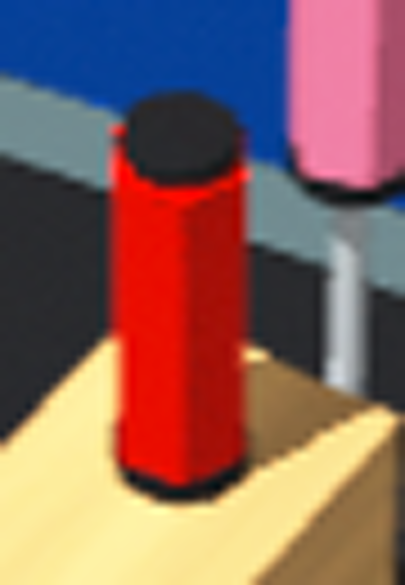

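```bash
cat >> h.py <<'E'
def go(x,y,z,yaw):
    s=bot.state(); R0=R.from_euler("xyz",s["tcp_rot"]); d=R0.inv().apply(np.array([x,y,z])-s["position"])*100
    T=R.from_euler("xyz",[-np.pi/2,0,np.radians(yaw)]); rv=(R0.inv()*T).as_rotvec()
    print("t",round(s["t"],2),"pos",s["position"].round(4),"rot",np.degrees(s["tcp_rot"]).round(2),"j",s["joints"].round(3),"F",s["wrist_force"].round(2),"M",s["wrist_torque"].round(3),"op",round(s["opening"],4))
    print("d cm",d.round(2),"rv",rv.round(3))
E
python3 - <<'E'
from h import *
go(.47,.161,.26,-67)
T=load("top")
a=atz(T,355+245/18,210+255/18,.024);b=atz(T,355+375/18,210+285/18,.024);print(a,b,np.degrees(np.arctan2(*(a-b)[[1,0]]))-90)
E
```

```text
t 0.1 pos [ 0.1429 -0.5047  0.2522] rot [-9.012e+01  2.000e-02 -1.642e+02] j [-1.423  0.049  0.098  1.622  0.     1.443] F [-0.26  0.01  0.33] M [-0.02   0.004  0.007] op 0.0856
d cm [-49.6   -0.65 -55.14] rv [ 1.000e-03 -1.696e+00 -2.000e-03]
[ 0.56154575 -0.08974622  0.024     ] [ 0.55758806 -0.10808853  0.024     ] -12.175956124346698
```

>>> arm_command(steps=[{"dx": -49.6, "dy": -0.7, "dz": -55.1, "ay": -1.696}, {"dx": -49.6, "dy": -0.7, "dz": -55.1, "ay": -1.696}, {"dx": -49.6, "dy": -0.7, "dz": -55.1, "ay": -1.696}, {"dx": -49.6, "dy": -0.7, "dz": -55.1, "ay": -1.696}, {"dx": -49.6, "dy": -0.7, "dz": -55.1, "ay": -1.696}, {"dx": -49.6, "dy": -0.7, "dz": -55.1, "ay": -1.696}, {"dx": -49.6, "dy": -0.7, "dz": -55.1, "ay": -1.696}, {"dx": -49.6, "dy": -0.7, "dz": -55.1, "ay": -1.696}], gripper=0.4)

```text
invalid input at $.steps[0]: expected keys dx, dy, dz, ax, ay, az
```

```bash
python3 -c "
from h import *
go(.47,.161,.26,-67)"
```

```text
t 0.1 pos [ 0.1429 -0.5047  0.2522] rot [-9.012e+01  2.000e-02 -1.642e+02] j [-1.423  0.049  0.098  1.622  0.     1.443] F [-0.26  0.01  0.33] M [-0.02   0.004  0.007] op 0.0856
d cm [-49.6   -0.65 -55.14] rv [ 1.000e-03 -1.696e+00 -2.000e-03]
```

>>> arm_command(steps=[{"dx": -49.6, "dy": -0.7, "dz": -55.1, "ax": 0, "ay": -1.696, "az": 0}, {"dx": -49.6, "dy": -0.7, "dz": -55.1, "ax": 0, "ay": -1.696, "az": 0}, {"dx": -49.6, "dy": -0.7, "dz": -55.1, "ax": 0, "ay": -1.696, "az": 0}, {"dx": -49.6, "dy": -0.7, "dz": -55.1, "ax": 0, "ay": -1.696, "az": 0}, {"dx": -49.6, "dy": -0.7, "dz": -55.1, "ax": 0, "ay": -1.696, "az": 0}, {"dx": -49.6, "dy": -0.7, "dz": -55.1, "ax": 0, "ay": -1.696, "az": 0}, {"dx": -49.6, "dy": -0.7, "dz": -55.1, "ax": 0, "ay": -1.696, "az": 0}, {"dx": -49.6, "dy": -0.7, "dz": -55.1, "ax": 0, "ay": -1.696, "az": 0}], gripper=0.4)

```text
t: 0.9
position: [0.3196, -0.1443, 0.2569]
tcp_rot: [-1.57, 0.002, -1.66]
wrist_force: [1.2, -0.5, -0.5]
opening: 0.0597
```

```bash
python3 -c "
from h import *
go(.47,.161,.26,-67)"
```

```text
t 0.9 pos [ 0.3196 -0.1443  0.2569] rot [-8.998e+01  9.000e-02 -9.514e+01] j [-0.617 -0.406 -0.285  1.692  0.002  1.043] F [ 1.22 -0.52 -0.48] M [-0.009 -0.115  0.017] op 0.0597
d cm [-31.75  -0.26  12.25] rv [-0.001 -0.491 -0.001]
```

>>> arm_command(steps=[{"dx": -31.8, "dy": -0.3, "dz": 12.3, "ax": 0, "ay": -0.49, "az": 0}, {"dx": -31.8, "dy": -0.3, "dz": 12.3, "ax": 0, "ay": -0.49, "az": 0}, {"dx": -31.8, "dy": -0.3, "dz": 12.3, "ax": 0, "ay": -0.49, "az": 0}, {"dx": -31.8, "dy": -0.3, "dz": 12.3, "ax": 0, "ay": -0.49, "az": 0}, {"dx": -31.8, "dy": -0.3, "dz": 12.3, "ax": 0, "ay": -0.49, "az": 0}, {"dx": -31.8, "dy": -0.3, "dz": 12.3, "ax": 0, "ay": -0.49, "az": 0}, {"dx": -31.8, "dy": -0.3, "dz": 12.3, "ax": 0, "ay": -0.49, "az": 0}, {"dx": -31.8, "dy": -0.3, "dz": 12.3, "ax": 0, "ay": -0.49, "az": 0}])

```text
t: 1.7
position: [0.4714, 0.1656, 0.2583]
tcp_rot: [-1.571, 0.003, -1.164]
wrist_force: [-0.9, -1.3, -0.0]
opening: 0.0597
```

```bash
python3 -c "
from h import *
go(.4705,.161,.158,-67)
f=snap('side',1); crop(f,280,150,160,150,4,'s1.png')
f=snap('top',1); crop(f,190,215,130,95,6,'t1.png')"
```

```text
t 1.7 pos [0.4714 0.1656 0.2583] rot [-90.04   0.19 -66.72] j [ 0.202 -0.016  0.045  1.632  0.003  1.366] F [-0.91 -1.34 -0.05] M [ 0.01   0.005 -0.047] op 0.0597
d cm [ 0.42 10.03 -0.26] rv [ 0.001  0.005 -0.003]
```

View pics/s1.png

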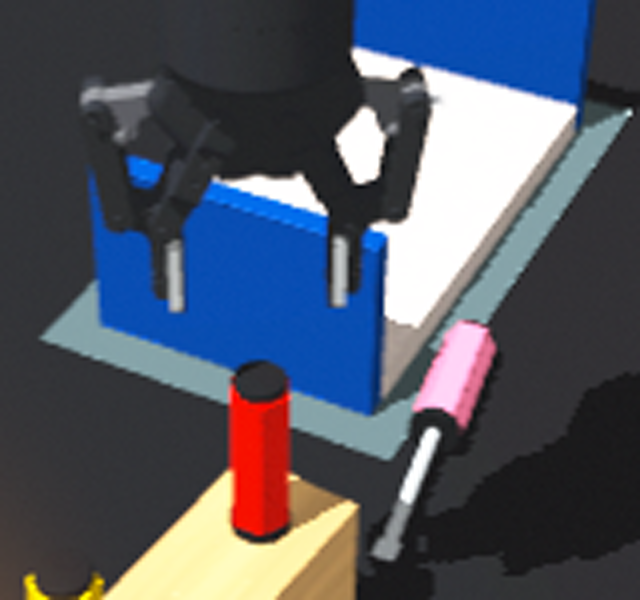

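>>> arm_command(steps=[{"dx": 0.4, "dy": 0.5, "dz": -0.25, "ax": 0, "ay": 0, "az": 0}, {"dx": 0.4, "dy": 3, "dz": -0.25, "ax": 0, "ay": 0, "az": 0}, {"dx": 0.4, "dy": 5, "dz": -0.25, "ax": 0, "ay": 0, "az": 0}, {"dx": 0.4, "dy": 7, "dz": -0.25, "ax": 0, "ay": 0, "az": 0}, {"dx": 0.4, "dy": 9, "dz": -0.25, "ax": 0, "ay": 0, "az": 0}, {"dx": 0.4, "dy": 10, "dz": -0.25, "ax": 0, "ay": 0, "az": 0}, {"dx": 0.4, "dy": 10, "dz": -0.25, "ax": 0, "ay": 0, "az": 0}])

```text
t: 2.5
position: [0.4676, 0.156, 0.1576]
tcp_rot: [-1.576, 0.002, -1.17]
wrist_force: [-0.1, 0.2, -0.2]
opening: 0.0598
```

```bash
python3 -c "
from h import *
go(.4705,.161,.158,-67)
f=snap('side',2); crop(f,280,150,160,150,4,'s2.png')
f=snap('top',2); crop(f,190,215,130,95,6,'t2.png')"
```

```text
t 2.5 pos [0.4676 0.156  0.1576] rot [-90.3    0.11 -67.05] j [ 1.850e-01 -3.000e-02 -1.690e-01  1.437e+00  1.000e-03  1.356e+00] F [-0.14  0.23 -0.16] M [-0.034  0.011 -0.04 ] op 0.0598
d cm [-0.35 -0.05  0.46] rv [ 0.005 -0.001 -0.002]
```

View pics/s2.png

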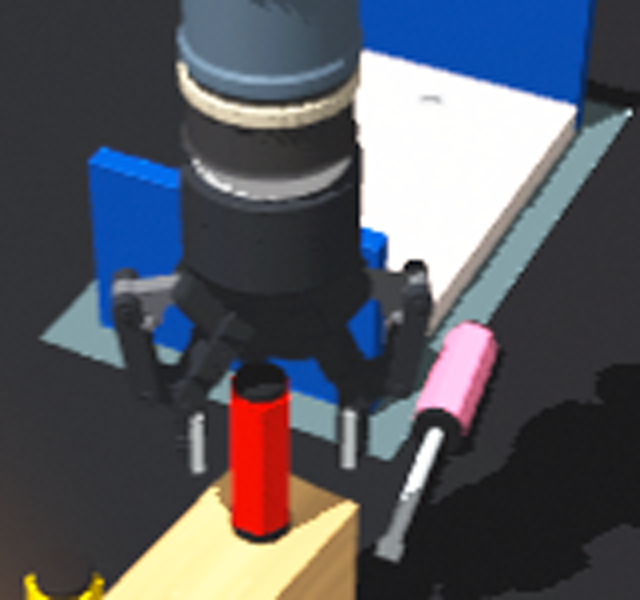

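View pics/t2.png

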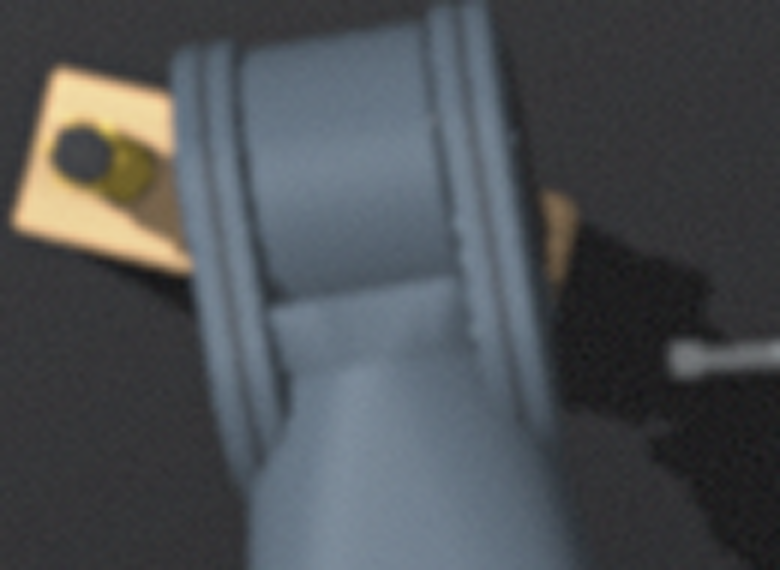

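>>> arm_command(steps=[{"dx": -0.35, "dy": -0.05, "dz": 0.46, "ax": 0.005, "ay": 0, "az": 0}, {"dx": -0.35, "dy": -0.05, "dz": 0.46, "ax": 0.005, "ay": 0, "az": 0}, {"dx": -0.35, "dy": -0.05, "dz": 0.46, "ax": 0.005, "ay": 0, "az": 0}, {"dx": -0.35, "dy": -0.05, "dz": 0.46, "ax": 0.005, "ay": 0, "az": 0}])

```text
t: 3.0
position: [0.4724, 0.1619, 0.161]
tcp_rot: [-1.566, 0.001, -1.169]
wrist_force: [-0.4, 0.6, 0.9]
opening: 0.0599
```

```bash
python3 -c "
from h import *
go(.4705,.161,.158,-67)
f=snap('side',3); crop(f,280,150,160,150,4,'s3.png')"
```

```text
t 3.0 pos [0.4724 0.1619 0.161 ] rot [-8.973e+01  5.000e-02 -6.698e+01] j [ 0.195 -0.024 -0.157  1.434  0.002  1.364] F [-0.45  0.64  0.87] M [-0.006 -0.031 -0.014] op 0.0599
d cm [ 0.01  0.3  -0.21] rv [-0.005  0.    -0.001]
```

View pics/s3.png

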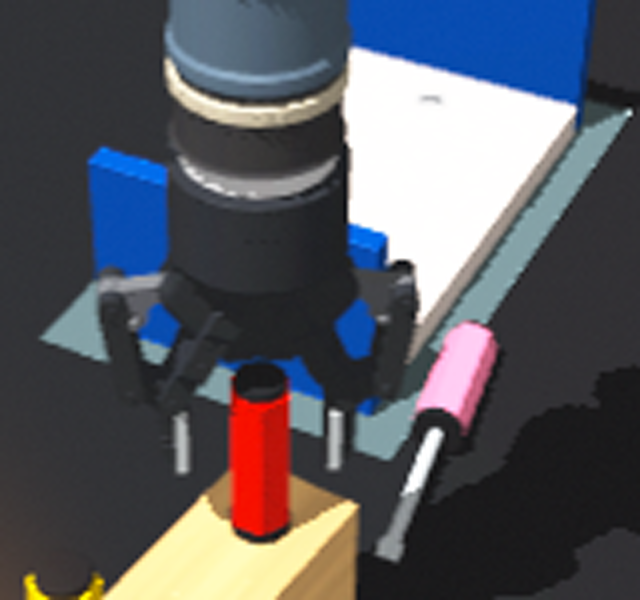

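>>> arm_command(steps=[{"dx": 0, "dy": 0.3, "dz": -0.15, "ax": -0.003, "ay": 0, "az": 0}, {"dx": 0, "dy": 0.3, "dz": -0.15, "ax": -0.003, "ay": 0, "az": 0}, {"dx": 0, "dy": 0.3, "dz": -0.15, "ax": -0.003, "ay": 0, "az": 0}])

```text
t: 3.35
position: [0.4707, 0.1613, 0.1575]
tcp_rot: [-1.57, 0.001, -1.169]
wrist_force: [-0.3, -0.7, 0.0]
opening: 0.0593
```

>>> arm_command(steps=[{"dx": 0, "dy": 0, "dz": 0, "ax": 0, "ay": 0, "az": 0}, {"dx": 0, "dy": 0, "dz": 0, "ax": 0, "ay": 0, "az": 0}, {"dx": 0, "dy": 0, "dz": 0, "ax": 0, "ay": 0, "az": 0}, {"dx": 0, "dy": 0, "dz": 0, "ax": 0, "ay": 0, "az": 0}, {"dx": 0, "dy": 0, "dz": 0, "ax": 0, "ay": 0, "az": 0}, {"dx": 0, "dy": 0, "dz": 0, "ax": 0, "ay": 0, "az": 0}], gripper=-0.6, grip_force=40)

```text
t: 3.95
position: [0.4707, 0.1613, 0.1575]
tcp_rot: [-1.57, 0.001, -1.169]
wrist_force: [-0.2, -0.7, -0.1]
opening: 0.0252
```

```bash
python3 -c "
from h import *
go(.4705,.161,.29,-67)
f=snap('side',4); crop(f,280,150,160,150,4,'s4.png')"
```

```text
t 3.95 pos [0.4707 0.1613 0.1575] rot [-8.995e+01  5.000e-02 -6.699e+01] j [ 1.950e-01 -2.400e-02 -1.640e-01  1.430e+00  1.000e-03  1.364e+00] F [-0.2  -0.68 -0.07] M [ 0.033 -0.011  0.025] op 0.0252
d cm [  0.   -13.25  -0.02] rv [-0.001  0.    -0.001]
```

View pics/s4.png

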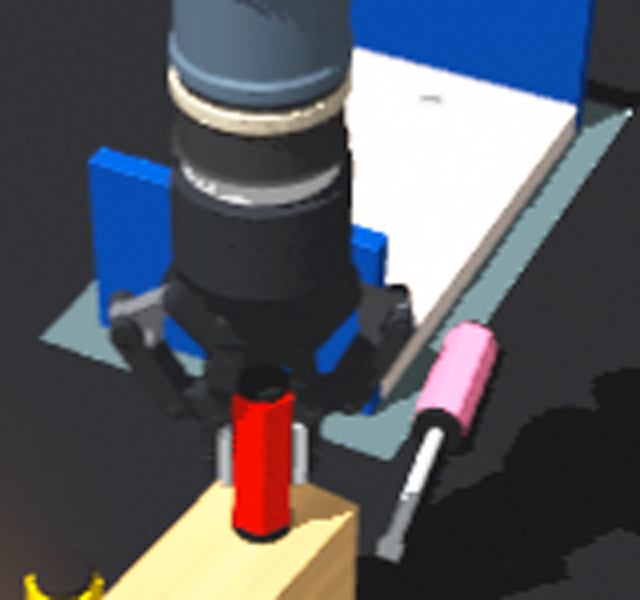

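>>> arm_command(steps=[{"dx": 0, "dy": -1, "dz": 0, "ax": 0, "ay": 0, "az": 0}, {"dx": 0, "dy": -4, "dz": 0, "ax": 0, "ay": 0, "az": 0}, {"dx": 0, "dy": -7, "dz": 0, "ax": 0, "ay": 0, "az": 0}, {"dx": 0, "dy": -10, "dz": 0, "ax": 0, "ay": 0, "az": 0}, {"dx": 0, "dy": -13, "dz": 0, "ax": 0, "ay": 0, "az": 0}, {"dx": 0, "dy": -14.5, "dz": 0, "ax": 0, "ay": 0, "az": 0}, {"dx": 0, "dy": -14.5, "dz": 0, "ax": 0, "ay": 0, "az": 0}, {"dx": 0, "dy": -14.5, "dz": 0, "ax": 0, "ay": 0, "az": 0}], gripper=-0.6, grip_force=80)

```text
t: 4.8
position: [0.4707, 0.1611, 0.3024]
tcp_rot: [-1.57, 0.001, -1.169]
wrist_force: [-0.1, -1.0, -1.8]
opening: 0.0256
```

```bash
python3 -c "
from h import *
go(.4705,.161,.30,-67)
f=snap('side',5); crop(f,300,120,110,150,4,'s5.png')
f=snap('top',5); crop(f,190,185,130,95,6,'t5.png')"
```

```text
t 4.8 pos [0.4707 0.1611 0.3024] rot [-8.994e+01  5.000e-02 -6.699e+01] j [ 1.940e-01 -6.000e-03  1.430e-01  1.719e+00  1.000e-03  1.363e+00] F [-0.05 -0.96 -1.76] M [ 0.072 -0.039 -0.016] op 0.0256
d cm [ 0.    0.24 -0.03] rv [-0.001  0.    -0.001]
```

View pics/s5.png

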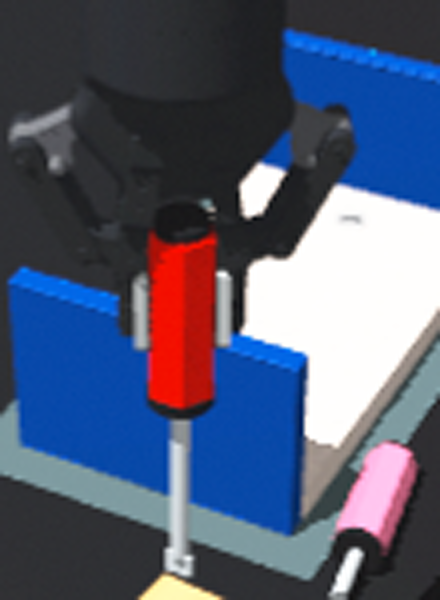

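```bash
python3 -c "
from h import *
f=load('side',5); crop(f,328,215,34,52,12,'s5b.png')"
```

```text
(no output)
```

View pics/s5b.png

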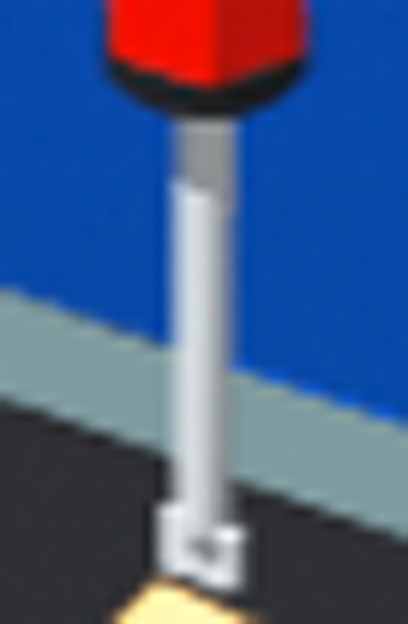

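```bash
python3 -c "
from h import *
f=load('side',5)
for a in (-7,53,113):
  d=.006*np.array([np.cos(np.radians(a)),np.sin(np.radians(a)),0]); c=np.array([.4707,.161,.150])
  p=(proj(f,[c+d,c-d])-[328,215])*12; print(a,p.round(0).tolist())
go(.56,-.0999,.302,99)
"
```

```text
-7 [[174.0, 543.0], [244.0, 568.0]]
53 [[176.0, 570.0], [243.0, 541.0]]
113 [[211.0, 583.0], [208.0, 528.0]]
t 4.9 pos [0.4701 0.161  0.3009] rot [-9.012e+01  9.000e-02 -6.699e+01] j [ 1.940e-01 -5.000e-03  1.400e-01  1.719e+00  1.000e-03  1.363e+00] F [-0.02 -0.37 -1.92] M [-0.058  0.058  0.051] op 0.0248
d cm [27.53 -0.15 -1.92] rv [-2.000e-03 -2.897e+00 -3.000e-03]
```

```bash
python3 -c "
from h import *
f=load('top',0)
print(proj(f,[.4707,.1611,.195]), atz(f,190+448/6,215+244/6,.195), atz(f,250+285/20,240+320/20,.195))
f=load('top',5);print(proj(f,[.4707,.161,.335]))
"
```

```text
[[263.79739274 255.41463649]] [0.47016733 0.15914959 0.195     ] [0.46940937 0.16006328 0.195     ]
[[258.604116   252.20978545]]
```

View pics/t5.png

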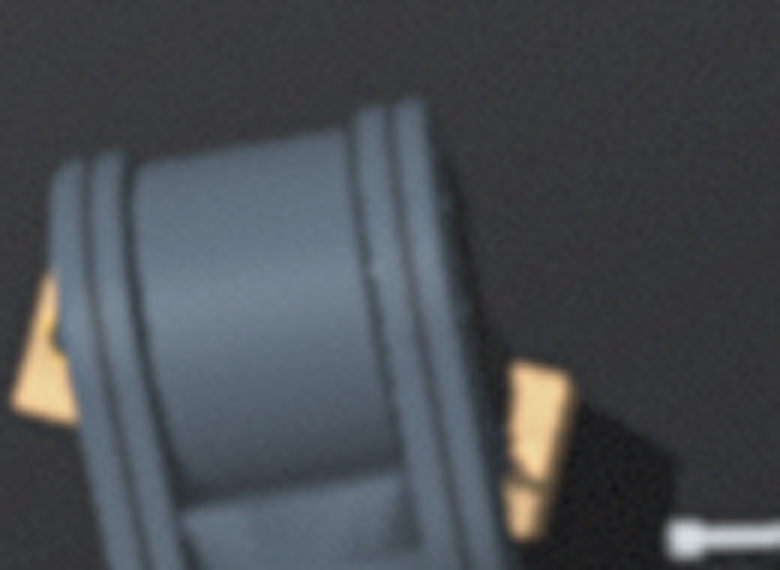

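```bash
python3 -c "
from h import *
f=load('top',0); c=f['color'][216:236,360:384].astype(int)
print(c.sum(2)//3)
print(c[4:12,:16,0]-c[4:12,:16,2])
"
```

```text
[[109 114 118 119 120 119 120 120 119 120 120 120 118 119 117 133 176 220
  227 228 228 229 229 229]
 [109 117 121 120 120 120 121 119 122 119 122 122 120 119 118 134 179 221
  228 228 229 230 230 229]
 [108 114 121 119 118 120 119 121 118 119 120 121 118 118 118 140 185 222
  230 230 230 230 230 228]
 [105 111 119 121 122 119 120 119 118 117 117 116 116 113 122 154 204 226
  230 230 230 231 229 226]
 [106 113 120 121 125 119 121 119 119 116 117 116 114 114 124 165 213 230
  231 230 230 230 229 226]
 [110 112 119 122 122 120 119 120 117 117 116 117 120 114 122 152 201 226
  229 229 230 230 229 227]
 [110 114 120 122 124 121 119 119 113 111 115 119 119 119 117 134 177 218
  228 229 229 228 227 226]
 [113 115 120 122 123 122 120 114 103  95 100 107 112 112 115 122 159 206
  226 228 228 228 228 227]
 [115 118 117 125 122 121 119 109  95  84  81  88  90  96  99 116 154 201
  225 228 227 227 228 227]
 [116 122 121 123 123 120 117 110 101  93  89  88  81  82  89 113 155 204
  226 229 228 228 227 228]
 [115 117 121 122 122 121 118 114 110 106 109 105  99  95 100 124 164 211
  227 227 228 22
[... 757 characters left out ...]
19 121 116 117 133 179 221 228 227
  228 229 229 228 228 228]
 [116 121 120 122 119 118 120 120 118 119 118 116 118 133 176 221 228 227
  227 228 229 227 226 227]]
[[-86 -33   3  11   9  10   9   9   8   9   8   8   7   7   9  15]
 [-78 -24   7  10  10   8   9   9   9  10   8  10   9  10  10  13]
 [-77 -20   7  11  10   9   9  12  12  14   8   9   8   9  10  10]
 [-76 -19   8  10   9   8   9  11  15  16   9   7   7   9   8  10]
 [-71 -15  10  11  10   9   8  11  16  14   9   7   6   6   6   8]
 [-59 -11  11  13  10   8   9   8   7   7   4   5   5   3   7   9]
 [-49  -3  11   9   9   9   9   8   7   6   6   7   8   8   8  11]
 [-38   1  11   8  10   9   9   7   5   5   6   6   8   7   9  11]]
```

```bash
sed -i 's/^t=lambda.*/t=lambda x,y,c:(c[0]+(x+.5)\/c[2]-.5,c[1]+(y+.5)\/c[2]-.5)/' fit.py; python3 fit.py; python3 -c "
from h import *
f=load('top',0)
for u,v in((371.55,224.6),(372,224.7),(368.4,223.5)): print(atz(f,u,v,.024))
crop(f,355,180,140,110,5.7,'c8.png')
crop(f,430,190,70,100,6,'c9.png')
"
```

```text
riser [ 0.56129242 -0.09924054 -0.11823038] -6.774101592257753 [[-0.5, -0.0], [-0.6, -0.5], [-0.4, -0.2], [0.8, -0.5], [0.5, -1.8]]
stand [ 0.48696603  0.23073573 -0.22426699] -12.849552288008066 [[-0.4, 1.1], [0.0, 0.4], [-1.9, 0.2], [-2.5, -1.2], [0.0, -1.0], [-0.0, -1.5], [0.2, -0.7], [-0.5, -0.0], [0.9, -1.5]]
red hole 0.4713986095308408 0.16248871411798754
red cap (array([0.47122701, 0.16052519, 0.18871606]), np.float64(0.00028754414514115353))
pink cap (array([0.46848926, 0.05735932, 0.18456268]), np.float64(0.00029346566662644363))
green (array([0.38441485, 0.18160323, 0.18238193]), np.float64(0.00039151252938093113))
yellow (array([0.50374889, 0.29776372, 0.18935199]), np.float64(0.001757956813356118))
[ 0.56055842 -0.09720617  0.024     ]
[ 0.5603216  -0.09834902  0.024     ]
[ 0.56323463 -0.0891985   0.024     ]
```

View pics/c9.png

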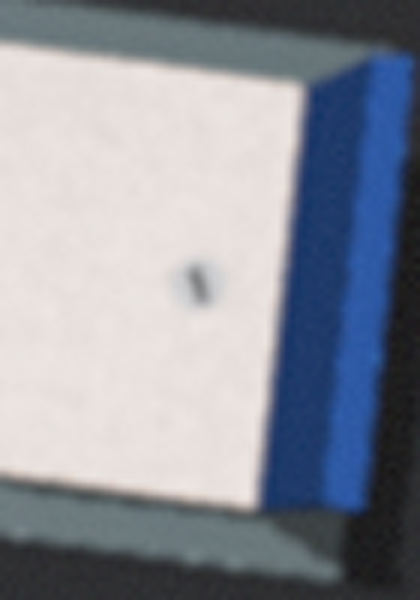

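View pics/c8.png

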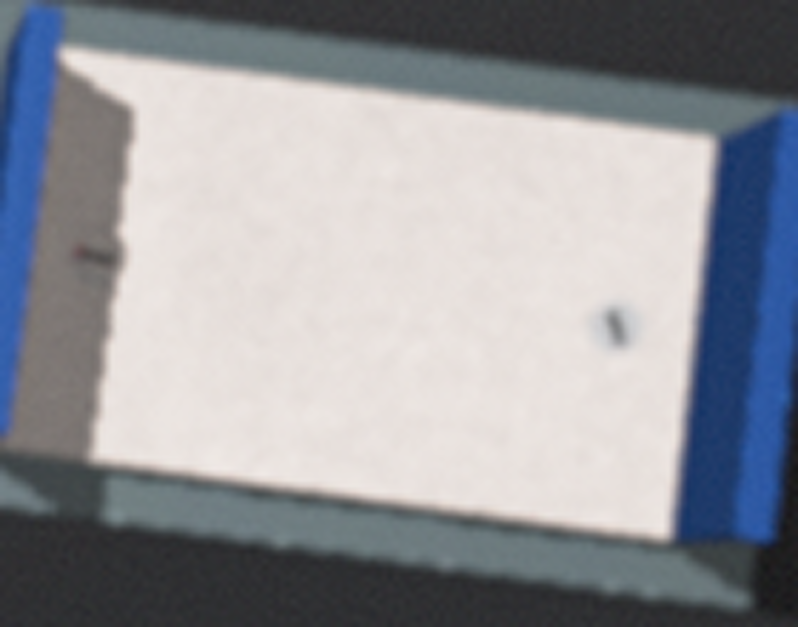

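```bash
cat > fit2.py <<'E'
import io,contextlib
with contextlib.redirect_stdout(io.StringIO()):
    from fit import *
c9=(430,190,6)
ob=[(T,(.09,-.266,.024),t(305,84,c9)),(T,(-.09,-.266,.024),t(262,511,c9)),(T,(0,-.232,.024),t(197,287,c9)),(T,(0,0,.024),(371.7,224.6))]
print(fit(ob,[.56,-.1,-.1])); print(fit(ob[:3],[.56,-.1,-.1])); print(fit(ob[2:],[.56,-.1,-.1]))
# edge sharp measure: perpendicular profile of far board edge and long edges, subpixel in top image
g=T["color"].astype(float)[:,:,0]
def edge(p,q,n=9):
    # p,q world endpoints; shift perpendicular (px) found by gradient peak
    a,b=proj(T,[p,q]); d=(b-a)/np.linalg.norm(b-a); nn=np.array([-d[1],d[0]]);o=[]
    s=np.arange(-4,4.01,.1)
    for k in np.linspace(.15,.85,25):
        m=a+k*(b-a); xy=(m+s[:,None]*nn).astype(np.float32)
        v=cv2.remap(g.astype(np.float32),xy[None,:,0],xy[None,:,1],cv2.INTER_LINEAR)[0]
        gr=np.abs(np.gradient(cv2.GaussianBlur(v[None],(0,0),4)[0])); i=gr.argmax(); w=gr*(abs(s-s[i])<1.2); o.append((w*s).sum()/w.sum())
    return np.median(o),np.std(o),nn
x,r=fit(ob,[.56,-.1,-.1]);print(x)
W=lambda l:[x[0]+np.cos(x[2])*l[0]-np.sin(x[2])*l[1],x[1]+np.sin(x[2])*l[0]+np.cos(x[2])*l[1],.024]
for n,p,q in [("far",(-.09,-.266),(.09,-.266)),("+x",(.09,-.02),(.09,-.266)),("-x",(-.09,-.02),(-.09,-.266))]: print(n,edge(W(p),W(q)))
E
python3 fit2.py
```

```text
(array([ 0.55956585, -0.09911179, -0.11821323]), array([[-0.2,  0.4],
       [-0.9, -0.6],
       [ 0.6, -0.3],
       [ 0.6,  0.4]]))
(array([ 0.55619051, -0.09926995, -0.10616189]), array([[-0.5,  0.5],
       [-0.3, -0.4],
       [ 0.8, -0. ]]))
(array([ 0.56055049, -0.09770322, -0.12538796]), array([[-0., -0.],
       [ 0.,  0.]]))
[ 0.55956585 -0.09911179 -0.11821323]
far (np.float64(0.23200578476651942), np.float64(0.10483586289733389), array([0.99377519, 0.11140412]))
+x (np.float64(-0.7207221149731773), np.float64(0.11868848103206203), array([-0.13305226,  0.99110902]))
-x (np.float64(0.20227215925956774), np.float64(0.09913307605674379), array([-0.13267669,  0.99115937]))
```

```bash
python3 -c "
from h import *
f=load('side',5)
for z in (.150,.162,.20,.25): print(z,((proj(f,[.4705,.161,z])[0]-[328,215])*12+5.5).round(0))
go(.5604,-.0985,.302,18)
"
```

```text
0.15 [216. 561.]
0.162 [216. 503.]
0.2 [216. 310.]
0.25 [216.  40.]
t 4.9 pos [0.4701 0.161  0.3009] rot [-9.012e+01  9.000e-02 -6.699e+01] j [ 1.940e-01 -5.000e-03  1.400e-01  1.719e+00  1.000e-03  1.363e+00] F [-0.02 -0.37 -1.92] M [-0.058  0.058  0.051] op 0.0248
d cm [27.41 -0.15 -1.83] rv [ 0.    -1.483 -0.003]
```

>>> arm_command(steps=[{"dx": 3, "dy": -0.1, "dz": -0.2, "ax": 0, "ay": -0.15, "az": 0}, {"dx": 6.5, "dy": -0.1, "dz": -0.4, "ax": 0, "ay": -0.3, "az": 0}, {"dx": 10, "dy": -0.1, "dz": -0.6, "ax": 0, "ay": -0.45, "az": 0}, {"dx": 13.5, "dy": -0.1, "dz": -0.9, "ax": 0, "ay": -0.6, "az": 0}, {"dx": 17, "dy": -0.1, "dz": -1.1, "ax": 0, "ay": -0.75, "az": 0}, {"dx": 20.5, "dy": -0.1, "dz": -1.4, "ax": 0, "ay": -0.9, "az": 0}, {"dx": 24, "dy": -0.1, "dz": -1.6, "ax": 0, "ay": -1.05, "az": 0}, {"dx": 26, "dy": -0.1, "dz": -1.8, "ax": 0, "ay": -1.2, "az": 0}])

```text
t: 5.7
position: [0.555, -0.0878, 0.299]
tcp_rot: [-1.57, 0.006, 0.035]
wrist_force: [-0.4, 0.0, -0.7]
opening: 0.0252
```

>>> arm_command(steps=[{"dx": 0, "dy": 0, "dz": 0, "ax": 0, "ay": -0.1, "az": 0}, {"dx": 0, "dy": 0, "dz": 0, "ax": 0, "ay": -0.15, "az": 0}, {"dx": 0, "dy": 0, "dz": 0, "ax": 0, "ay": -0.15, "az": 0}])

```text
t: 6.0
position: [0.5543, -0.088, 0.2969]
tcp_rot: [-1.567, 0.009, 0.184]
wrist_force: [-0.9, -0.1, -1.4]
opening: 0.0247
```

```bash
python3 -c "
from h import *
go(.5604,-.099,.22,18)
"
```

```text
t 6.0 pos [ 0.5543 -0.088   0.2969] rot [-89.78   0.53  10.54] j [-2.77e-01  1.72e-01  3.21e-01  1.73e+00 -1.00e-03 -4.60e-01] F [-0.92 -0.1  -1.36] M [ 0.009 -0.061  0.004] op 0.0247
d cm [ 0.47  7.68 -1.22] rv [-0.004 -0.13  -0.009]
```

>>> arm_command(steps=[{"dx": 0.47, "dy": 0, "dz": -1.22, "ax": -0.004, "ay": -0.13, "az": -0.009}, {"dx": 0.47, "dy": 0.5, "dz": -1.22, "ax": -0.004, "ay": -0.13, "az": -0.009}, {"dx": 0.47, "dy": 3, "dz": -1.22, "ax": -0.004, "ay": -0.13, "az": -0.009}, {"dx": 0.47, "dy": 6, "dz": -1.22, "ax": -0.004, "ay": -0.13, "az": -0.009}, {"dx": 0.47, "dy": 8.5, "dz": -1.22, "ax": -0.004, "ay": -0.13, "az": -0.009}, {"dx": 0.47, "dy": 10, "dz": -1.22, "ax": -0.004, "ay": -0.13, "az": -0.009}, {"dx": 0.47, "dy": 10, "dz": -1.22, "ax": -0.004, "ay": -0.13, "az": -0.009}, {"dx": 0.47, "dy": 10, "dz": -1.22, "ax": -0.004, "ay": -0.13, "az": -0.009}])

```text
t: 6.8
position: [0.5596, -0.0983, 0.1963]
tcp_rot: [-1.569, 0.001, 0.313]
wrist_force: [0.3, -0.2, -1.1]
opening: 0.025
```

```bash
python3 -c "
from h import *
go(.5604,-.099,.1815,18)
f=snap('side',6); crop(f,280,80,160,150,4,'s6.png')
f=snap('top',6); crop(f,330,170,175,125,4.5,'t6.png')
"
```

```text
t 6.8 pos [ 0.5596 -0.0983  0.1963] rot [-8.992e+01  7.000e-02  1.791e+01] j [-0.292  0.156  0.103  1.519  0.    -0.605] F [ 0.34 -0.21 -1.07] M [ 0.031 -0.027  0.002] op 0.025
d cm [ 0.06  1.48 -0.09] rv [-0.001 -0.002 -0.001]
```

View pics/s6.png

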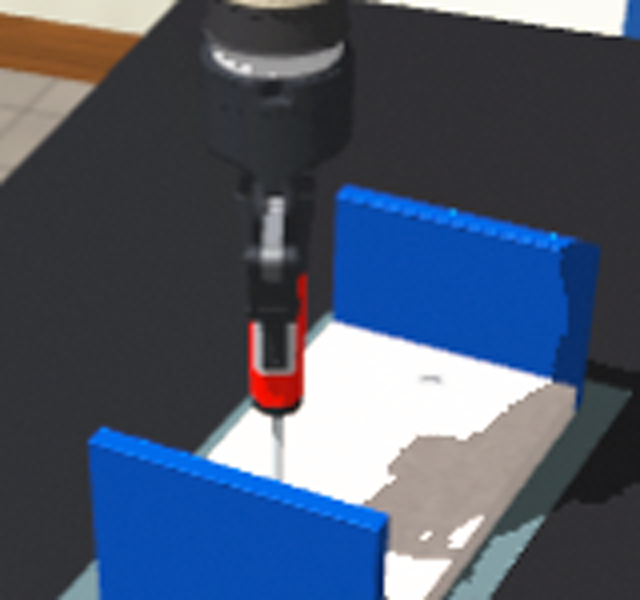

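View pics/t6.png

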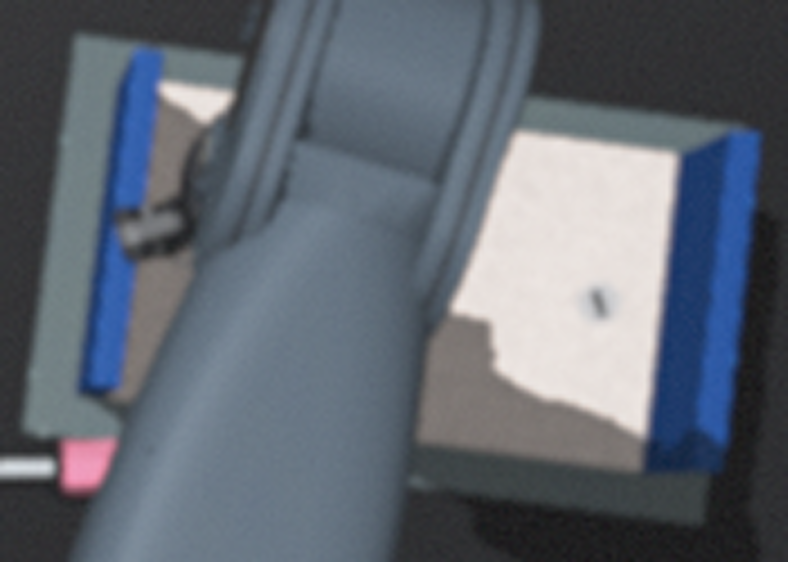

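>>> arm_command(steps=[{"dx": 0.06, "dy": 1.0, "dz": -0.09, "ax": 0, "ay": 0, "az": 0}, {"dx": 0.06, "dy": 1.7, "dz": -0.09, "ax": 0, "ay": 0, "az": 0}, {"dx": 0.06, "dy": 1.9, "dz": -0.09, "ax": 0, "ay": 0, "az": 0}, {"dx": 0.06, "dy": 2.1, "dz": -0.09, "ax": 0, "ay": 0, "az": 0}, {"dx": 0.06, "dy": 2.1, "dz": -0.09, "ax": 0, "ay": 0, "az": 0}])

```text
t: 7.4
position: [0.5614, -0.0995, 0.1767]
tcp_rot: [-1.571, -0.001, 0.313]
wrist_force: [0.3, -1.3, -0.6]
opening: 0.0248
```

```bash
python3 -c "
from h import *
go(.5604,-.099,.1715,18)
"
```

```text
t 7.4 pos [ 0.5614 -0.0995  0.1767] rot [-9.002e+01 -7.000e-02  1.793e+01] j [-0.293  0.16   0.068  1.478  0.    -0.606] F [ 0.34 -1.26 -0.55] M [0.019 0.033 0.013] op 0.0248
d cm [-0.08  0.52  0.08] rv [ 0.    -0.001  0.001]
```

>>> arm_command(steps=[{"dx": -0.08, "dy": -0.1, "dz": 0.07, "ax": 0, "ay": 0, "az": 0}, {"dx": -0.08, "dy": -0.1, "dz": 0.07, "ax": 0, "ay": 0, "az": 0}, {"dx": -0.08, "dy": 0.1, "dz": 0.07, "ax": 0, "ay": 0, "az": 0}, {"dx": -0.08, "dy": 0.3, "dz": 0.07, "ax": 0, "ay": 0, "az": 0}, {"dx": -0.08, "dy": 0.3, "dz": 0.07, "ax": 0, "ay": 0, "az": 0}])

```text
t: 7.9
position: [0.5609, -0.0991, 0.1736]
tcp_rot: [-1.571, -0.002, 0.313]
wrist_force: [2.1, 0.0, -2.0]
opening: 0.0252
```

```bash
python3 -c "
from h import *
go(.5604,-.099,.1715,18)
"
```

```text
t 7.9 pos [ 0.5609 -0.0991  0.1736] rot [-90.03  -0.13  17.93] j [-2.93e-01  1.58e-01  6.00e-02  1.47e+00  1.00e-03 -6.06e-01] F [ 2.13  0.02 -1.99] M [-0.007 -0.395 -0.007] op 0.0252
d cm [-0.04  0.21  0.02] rv [ 0.001 -0.001  0.002]
```

>>> arm_command(steps=[{"dx": 0.02, "dy": 0.15, "dz": 0, "ax": 0, "ay": 0, "az": 0}, {"dx": 0.02, "dy": 0.27, "dz": 0, "ax": 0, "ay": 0, "az": 0}, {"dx": 0.02, "dy": 0.27, "dz": 0, "ax": 0, "ay": 0, "az": 0}])

```text
t: 8.2
position: [0.5611, -0.099, 0.1706]
tcp_rot: [-1.571, -0.002, 0.313]
wrist_force: [1.4, 0.1, -1.8]
opening: 0.0247
```

```bash
python3 -c "
from h import *
go(.5604,-.099,.1715,18)
"
```

```text
t 8.2 pos [ 0.5611 -0.099   0.1706] rot [-90.03  -0.12  17.94] j [-2.930e-01  1.590e-01  5.500e-02  1.465e+00  1.000e-03 -6.060e-01] F [ 1.37  0.13 -1.79] M [-0.027 -0.222 -0.01 ] op 0.0247
d cm [-0.07 -0.09  0.02] rv [ 0.001 -0.001  0.002]
```

>>> arm_command(steps=[{"dx": 0.04, "dy": 0, "dz": -0.01, "ax": 0, "ay": 0.1, "az": 0}, {"dx": 0.04, "dy": 0, "dz": -0.01, "ax": 0, "ay": 0.2, "az": 0}, {"dx": 0.04, "dy": 0, "dz": -0.01, "ax": 0, "ay": 0.3, "az": 0}, {"dx": 0.04, "dy": 0, "dz": -0.01, "ax": 0, "ay": 0.4, "az": 0}, {"dx": 0.04, "dy": 0, "dz": -0.01, "ax": 0, "ay": 0.4, "az": 0}])

```text
t: 8.7
position: [0.5614, -0.0992, 0.1706]
tcp_rot: [-1.571, -0.002, -0.087]
wrist_force: [1.1, -1.0, -1.2]
opening: 0.0249
```

```bash
python3 -c "
from h import *
go(.5611,-.099,.1706,-5)
"
```

```text
t 8.7 pos [ 0.5614 -0.0992  0.1706] rot [-90.01  -0.11  -4.97] j [-0.293  0.16   0.056  1.465  0.    -0.206] F [ 1.11 -0.96 -1.24] M [-0.118 -0.083  0.114] op 0.0249
d cm [-0.03 -0.    0.01] rv [0.    0.001 0.002]
```

>>> arm_command(steps=[{"dx": 0, "dy": 0, "dz": 0, "ax": 0, "ay": 0.1, "az": 0}, {"dx": 0, "dy": 0, "dz": 0, "ax": 0, "ay": 0.2, "az": 0}, {"dx": 0, "dy": 0, "dz": 0, "ax": 0, "ay": 0.3, "az": 0}, {"dx": 0, "dy": 0, "dz": 0, "ax": 0, "ay": 0.3, "az": 0}])

```text
t: 9.1
position: [0.5611, -0.0992, 0.1706]
tcp_rot: [-1.571, -0.001, -0.385]
wrist_force: [-0.8, -0.5, 0.2]
opening: 0.025
```

```bash
python3 -c "
from h import *
go(.5611,-.099,.1706,-5)
import time
print(bot.state()['wrist_torque'],bot.state()['joint_torque'])
"
```

```text
t 9.1 pos [ 0.5611 -0.0992  0.1706] rot [-9.000e+01 -7.000e-02 -2.204e+01] j [-0.293  0.16   0.056  1.465 -0.     0.092] F [-0.78 -0.5   0.24] M [-0.106  0.137  0.075] op 0.025
d cm [-0.01 -0.    0.02] rv [ 0.    -0.297  0.001]
[-0.10641237  0.13698708  0.07472125] [  0.10637979 -38.60804915  32.5227499   -0.11264903   0.14999913
   0.42348658]
```

>>> arm_command(steps=[{"dx": 0, "dy": 0, "dz": 0, "ax": 0, "ay": 0.1, "az": 0}, {"dx": 0, "dy": 0, "dz": 0, "ax": 0, "ay": 0.2, "az": 0}, {"dx": 0, "dy": 0, "dz": 0, "ax": 0, "ay": 0.3, "az": 0}, {"dx": 0, "dy": 0, "dz": 0, "ax": 0, "ay": 0.3, "az": 0}])

```text
t: 9.5
position: [0.5608, -0.0992, 0.1706]
tcp_rot: [-1.571, -0.001, -0.681]
wrist_force: [-0.2, -0.3, -1.0]
opening: 0.0248
```

```bash
cat >> h.py <<'E'
def tq():
    for _ in range(4):
        s=bot.state(); print(round(s["t"],2),"F",s["wrist_force"].round(2),"M",s["wrist_torque"].round(3),"j6",round(s["joints"][5],4),"tq6",round(s["joint_torque"][5],3),"yaw",round(s["tcp_rot"][2],3),"z",s["position"].round(4))
        if _<3: grab_frame("side")
E
python3 -c "
from h import *
tq()
"
```

```text
9.5 F [-0.17 -0.28 -0.97] M [-0.054  0.205  0.074] j6 0.3887 tq6 0.421 yaw -0.681 z [ 0.5608 -0.0992  0.1706]
9.55 F [0.53 0.21 0.5 ] M [-0.014  0.26   0.099] j6 0.3876 tq6 0.164 yaw -0.68 z [ 0.5608 -0.0992  0.1706]
9.6 F [-1.5  -0.25 -0.44] M [-0.039  0.334  0.044] j6 0.388 tq6 0.079 yaw -0.681 z [ 0.5608 -0.0992  0.1705]
9.65 F [-0.63 -0.43  0.74] M [-0.003  0.343  0.068] j6 0.3888 tq6 0.059 yaw -0.681 z [ 0.5608 -0.0992  0.1706]
```

>>> arm_command(steps=[{"dx": 0, "dy": 0, "dz": 0, "ax": 0, "ay": 0.1, "az": 0}, {"dx": 0, "dy": 0, "dz": 0, "ax": 0, "ay": 0.2, "az": 0}, {"dx": 0, "dy": 0, "dz": 0, "ax": 0, "ay": 0.3, "az": 0}, {"dx": 0, "dy": 0, "dz": 0, "ax": 0, "ay": 0.3, "az": 0}, {"dx": 0, "dy": 0, "dz": 0, "ax": 0, "ay": 0.3, "az": 0}])

```text
t: 10.15
position: [0.5604, -0.099, 0.1706]
tcp_rot: [-1.571, -0.0, -0.978]
wrist_force: [-1.6, -0.1, 1.3]
opening: 0.0248
```

```bash
python3 -c "
from h import *
tq()
"
```

```text
10.15 F [-1.6  -0.08  1.29] M [0.107 0.591 0.136] j6 0.6854 tq6 0.114 yaw -0.978 z [ 0.5604 -0.099   0.1706]
10.2 F [-2.25  0.53  0.99] M [0.07  0.654 0.083] j6 0.686 tq6 0.094 yaw -0.979 z [ 0.5605 -0.0991  0.1706]
10.25 F [-1.73  0.76  1.12] M [0.086 0.574 0.099] j6 0.6866 tq6 0.092 yaw -0.979 z [ 0.5605 -0.0991  0.1706]
10.3 F [-1.9   1.17  0.54] M [0.026 0.597 0.069] j6 0.6871 tq6 0.094 yaw -0.98 z [ 0.5605 -0.0991  0.1705]
```

>>> arm_command(steps=[{"dx": 0, "dy": 0, "dz": 0, "ax": 0, "ay": 0.1, "az": 0}, {"dx": 0, "dy": 0, "dz": 0, "ax": 0, "ay": 0.2, "az": 0}, {"dx": 0, "dy": 0, "dz": 0, "ax": 0, "ay": 0.25, "az": 0}, {"dx": 0, "dy": 0, "dz": 0, "ax": 0, "ay": 0.25, "az": 0}])

```text
t: 10.7
position: [0.5602, -0.0989, 0.1705]
tcp_rot: [-1.572, 0.0, -1.228]
wrist_force: [-1.6, 0.9, 0.9]
opening: 0.0248
```

```bash
python3 -c "
from h import *
tq()
"
```

```text
10.7 F [-1.59  0.86  0.9 ] M [0.246 0.707 0.109] j6 0.9358 tq6 0.307 yaw -1.228 z [ 0.5602 -0.0989  0.1705]
10.75 F [-1.64  1.14  1.04] M [0.227 0.725 0.106] j6 0.9351 tq6 0.175 yaw -1.228 z [ 0.5602 -0.0989  0.1705]
10.8 F [-2.61  0.15  0.17] M [0.253 0.731 0.118] j6 0.9353 tq6 0.131 yaw -1.228 z [ 0.5602 -0.0989  0.1706]
10.85 F [-1.35  0.01  2.09] M [0.269 0.775 0.137] j6 0.9356 tq6 0.12 yaw -1.228 z [ 0.5602 -0.0989  0.1706]
```

>>> arm_command(steps=[{"dx": 0, "dy": 0, "dz": 0, "ax": 0, "ay": 0.1, "az": 0}, {"dx": 0, "dy": 0, "dz": 0, "ax": 0, "ay": 0.2, "az": 0}, {"dx": 0, "dy": 0, "dz": 0, "ax": 0, "ay": 0.2, "az": 0}])

```text
t: 11.15
position: [0.56, -0.0987, 0.1705]
tcp_rot: [-1.572, 0.001, -1.427]
wrist_force: [-2.3, 1.1, 0.7]
opening: 0.0249
```

```bash
python3 -c "
from h import *
tq()
"
```

```text
11.15 F [-2.28  1.14  0.75] M [0.367 0.736 0.16 ] j6 1.1346 tq6 0.486 yaw -1.427 z [ 0.56   -0.0987  0.1705]
11.2 F [-3.11  1.53  1.18] M [0.31  0.813 0.117] j6 1.1329 tq6 0.236 yaw -1.425 z [ 0.56   -0.0987  0.1705]
11.25 F [-3.42  0.81  1.27] M [0.374 0.862 0.187] j6 1.133 tq6 0.151 yaw -1.425 z [ 0.5601 -0.0987  0.1705]
11.3 F [-2.49  1.23  1.58] M [0.429 0.853 0.133] j6 1.1334 tq6 0.129 yaw -1.426 z [ 0.5601 -0.0987  0.1705]
```

>>> arm_command(steps=[{"dx": 0, "dy": 0, "dz": 0, "ax": 0, "ay": 0.1, "az": 0}, {"dx": 0, "dy": 0, "dz": 0, "ax": 0, "ay": 0.15, "az": 0}, {"dx": 0, "dy": 0, "dz": 0, "ax": 0, "ay": 0.15, "az": 0}])

```text
t: 11.6
position: [0.5599, -0.0985, 0.1705]
tcp_rot: [-1.572, 0.001, -1.574]
wrist_force: [-2.3, 0.6, 1.4]
opening: 0.025
```

```bash
python3 -c "
from h import *
tq()
"
```

```text
11.6 F [-2.27  0.63  1.44] M [0.447 0.88  0.104] j6 1.282 tq6 0.307 yaw -1.574 z [ 0.5599 -0.0985  0.1705]
11.65 F [-1.41  1.64  1.86] M [0.444 0.937 0.176] j6 1.2813 tq6 0.175 yaw -1.574 z [ 0.5599 -0.0986  0.1705]
11.7 F [-2.37  0.84  1.56] M [0.484 0.893 0.142] j6 1.2815 tq6 0.131 yaw -1.574 z [ 0.5599 -0.0986  0.1705]
11.75 F [-2.65  1.79  1.78] M [0.459 0.88  0.138] j6 1.2819 tq6 0.121 yaw -1.574 z [ 0.56   -0.0986  0.1706]
```

>>> arm_command(steps=[{"dx": 0, "dy": 0, "dz": 0, "ax": 0, "ay": 0.1, "az": 0}, {"dx": 0, "dy": 0, "dz": 0, "ax": 0, "ay": 0.15, "az": 0}, {"dx": 0, "dy": 0, "dz": 0, "ax": 0, "ay": 0.15, "az": 0}])

```text
t: 12.05
position: [0.5598, -0.0984, 0.1705]
tcp_rot: [-1.573, 0.001, -1.723]
wrist_force: [-2.6, 1.5, 2.5]
opening: 0.0252
```

```bash
python3 -c "
from h import *
tq()
"
```

```text
12.05 F [-2.55  1.46  2.48] M [0.526 0.933 0.096] j6 1.4307 tq6 0.316 yaw -1.723 z [ 0.5598 -0.0984  0.1705]
12.1 F [-1.94  1.75  1.78] M [0.56  0.941 0.186] j6 1.43 tq6 0.184 yaw -1.722 z [ 0.5598 -0.0984  0.1705]
12.15 F [-2.2   1.52  1.99] M [0.613 0.942 0.117] j6 1.4301 tq6 0.14 yaw -1.722 z [ 0.5599 -0.0984  0.1705]
12.2 F [-2.32  1.59  2.13] M [0.617 0.98  0.175] j6 1.4304 tq6 0.129 yaw -1.723 z [ 0.5599 -0.0984  0.1705]
```

>>> arm_command(steps=[{"dx": 0, "dy": 0, "dz": 0, "ax": 0, "ay": 0.07, "az": 0}, {"dx": 0, "dy": 0, "dz": 0, "ax": 0, "ay": 0.13, "az": 0}, {"dx": 0, "dy": 0, "dz": 0, "ax": 0, "ay": 0.13, "az": 0}])

```text
t: 12.5
position: [0.5598, -0.0982, 0.1705]
tcp_rot: [-1.573, 0.001, -1.852]
wrist_force: [-2.3, 1.7, 1.6]
opening: 0.0248
```

```bash
python3 -c "
from h import *
tq()
"
```

```text
12.5 F [-2.34  1.74  1.58] M [0.712 0.931 0.155] j6 1.5594 tq6 0.373 yaw -1.852 z [ 0.5598 -0.0982  0.1705]
12.55 F [-2.91  2.43  1.98] M [0.692 0.948 0.206] j6 1.5585 tq6 0.22 yaw -1.851 z [ 0.5598 -0.0982  0.1705]
12.6 F [-2.45  1.68  1.78] M [0.693 0.987 0.141] j6 1.5587 tq6 0.17 yaw -1.851 z [ 0.5598 -0.0982  0.1705]
12.65 F [-2.56  2.12  2.1 ] M [0.783 0.95  0.143] j6 1.559 tq6 0.158 yaw -1.851 z [ 0.5598 -0.0982  0.1705]
```

>>> arm_command(steps=[{"dx": 0, "dy": 0, "dz": 0, "ax": 0, "ay": 0.06, "az": 0}, {"dx": 0, "dy": 0, "dz": 0, "ax": 0, "ay": 0.1, "az": 0}, {"dx": 0, "dy": 0, "dz": 0, "ax": 0, "ay": 0.1, "az": 0}])

```text
t: 12.95
position: [0.5598, -0.098, 0.1705]
tcp_rot: [-1.573, 0.001, -1.95]
wrist_force: [-2.7, 2.7, 1.6]
opening: 0.0248
```

```bash
python3 -c "
from h import *
tq()
"
```

```text
12.95 F [-2.71  2.75  1.55] M [0.777 1.012 0.1  ] j6 1.6579 tq6 0.305 yaw -1.95 z [ 0.5598 -0.098   0.1705]
13.0 F [-3.69  1.54  2.15] M [0.807 0.971 0.154] j6 1.6574 tq6 0.2 yaw -1.949 z [ 0.5598 -0.098   0.1705]
13.05 F [-2.86  1.8   1.84] M [0.864 0.969 0.177] j6 1.6575 tq6 0.166 yaw -1.95 z [ 0.5598 -0.098   0.1706]
13.1 F [-3.    2.4   1.12] M [0.878 0.995 0.162] j6 1.6577 tq6 0.158 yaw -1.95 z [ 0.5598 -0.098   0.1705]
```

>>> arm_command(steps=[{"dx": -0.01, "dy": 0, "dz": -0.05, "ax": 0, "ay": 0.06, "az": 0}, {"dx": -0.01, "dy": 0, "dz": -0.05, "ax": 0, "ay": 0.1, "az": 0}, {"dx": -0.01, "dy": 0, "dz": -0.05, "ax": 0, "ay": 0.1, "az": 0}])

```text
t: 13.4
position: [0.5596, -0.0977, 0.1706]
tcp_rot: [-1.573, 0.001, -2.049]
wrist_force: [-2.0, 2.8, 1.5]
opening: 0.0251
```

```bash
python3 -c "
from h import *
tq()
f=snap('side',7); crop(f,290,150,110,130,4.5,'s7.png')
f=snap('top',7); crop(f,330,170,90,125,4.5,'t7.png')
"
```

```text
13.4 F [-2.05  2.8   1.52] M [0.69  0.678 0.237] j6 1.7571 tq6 0.355 yaw -2.049 z [ 0.5596 -0.0977  0.1706]
13.45 F [-2.35  2.04  1.38] M [0.774 0.724 0.193] j6 1.7565 tq6 0.252 yaw -2.048 z [ 0.5595 -0.0977  0.1705]
13.5 F [-1.87  3.05  1.59] M [0.752 0.756 0.224] j6 1.7566 tq6 0.219 yaw -2.048 z [ 0.5595 -0.0978  0.1705]
13.55 F [-1.76  2.83  1.42] M [0.746 0.738 0.187] j6 1.7569 tq6 0.21 yaw -2.049 z [ 0.5596 -0.0978  0.1706]
```

View pics/t7.png

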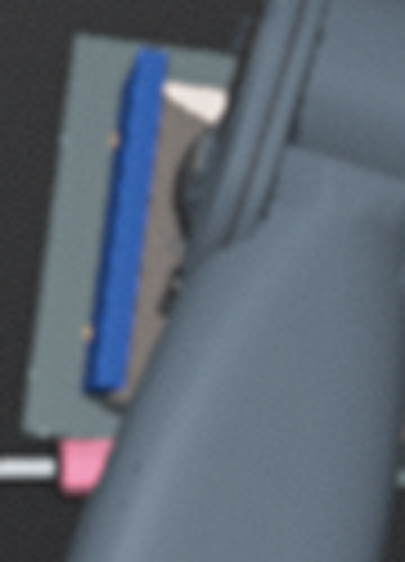

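View pics/s7.png

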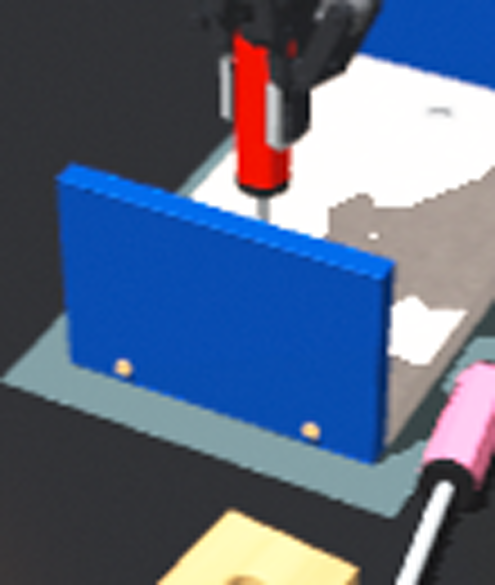

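>>> arm_command(steps=[{"dx": 0, "dy": 0, "dz": 0, "ax": 0, "ay": 0.04, "az": 0}, {"dx": 0, "dy": 0, "dz": 0, "ax": 0, "ay": 0.07, "az": 0}, {"dx": 0, "dy": 0, "dz": 0, "ax": 0, "ay": 0.07, "az": 0}])

```text
t: 13.95
position: [0.5596, -0.0977, 0.1706]
tcp_rot: [-1.573, 0.001, -2.119]
wrist_force: [-2.6, 2.2, 1.5]
opening: 0.025
```

```bash
python3 -c "
from h import *
tq()
"
```

```text
13.95 F [-2.6   2.24  1.49] M [0.908 0.782 0.241] j6 1.8272 tq6 0.363 yaw -2.119 z [ 0.5596 -0.0977  0.1706]
14.0 F [-1.79  2.72  1.08] M [0.764 0.764 0.26 ] j6 1.8266 tq6 0.29 yaw -2.118 z [ 0.5595 -0.0977  0.1705]
14.05 F [-1.94  2.49  2.01] M [0.848 0.803 0.297] j6 1.8266 tq6 0.266 yaw -2.119 z [ 0.5595 -0.0977  0.1706]
14.1 F [-2.93  2.43  1.75] M [0.833 0.742 0.321] j6 1.8267 tq6 0.259 yaw -2.119 z [ 0.5595 -0.0977  0.1705]
```

>>> arm_command(steps=[{"dx": 0, "dy": 0, "dz": 0, "ax": 0, "ay": -0.04, "az": 0}, {"dx": 0, "dy": 0, "dz": 0, "ax": 0, "ay": -0.08, "az": 0}, {"dx": 0, "dy": 0, "dz": 0, "ax": 0, "ay": -0.08, "az": 0}])

```text
t: 14.4
position: [0.5596, -0.0978, 0.1706]
tcp_rot: [-1.573, 0.001, -2.039]
wrist_force: [-2.3, 2.3, 1.5]
opening: 0.0248
```

```bash
python3 -c "
from h import *
tq()
"
```

```text
14.4 F [-2.33  2.33  1.47] M [0.725 0.745 0.131] j6 1.7468 tq6 0.012 yaw -2.039 z [ 0.5596 -0.0978  0.1706]
14.45 F [-1.46  1.89  1.95] M [0.786 0.725 0.13 ] j6 1.7475 tq6 0.112 yaw -2.039 z [ 0.5596 -0.0978  0.1705]
14.5 F [-2.57  2.33  1.93] M [0.746 0.777 0.202] j6 1.7475 tq6 0.146 yaw -2.039 z [ 0.5595 -0.0977  0.1705]
14.55 F [-1.81  2.04  1.7 ] M [0.801 0.684 0.159] j6 1.7474 tq6 0.154 yaw -2.039 z [ 0.5596 -0.0978  0.1706]
```

>>> arm_command(steps=[{"dx": -0.02, "dy": 0, "dz": -0.05, "ax": 0, "ay": -0.06, "az": 0}, {"dx": -0.02, "dy": 0, "dz": -0.05, "ax": 0, "ay": -0.11, "az": 0}, {"dx": -0.02, "dy": 0, "dz": -0.05, "ax": 0, "ay": -0.11, "az": 0}])

```text
t: 14.85
position: [0.5595, -0.0977, 0.1706]
tcp_rot: [-1.572, 0.001, -1.93]
wrist_force: [-2.2, 0.5, 1.1]
opening: 0.025
```

```bash
python3 -c "
from h import *
tq()
"
```

```text
14.85 F [-2.18  0.52  1.14] M [0.469 0.505 0.045] j6 1.6387 tq6 -0.116 yaw -1.93 z [ 0.5595 -0.0977  0.1706]
14.9 F [-0.79  0.83  0.46] M [0.466 0.531 0.033] j6 1.6394 tq6 0.013 yaw -1.931 z [ 0.5595 -0.0977  0.1706]
14.95 F [-1.19  0.78  0.36] M [ 0.441  0.437 -0.008] j6 1.6394 tq6 0.056 yaw -1.931 z [ 0.5595 -0.0977  0.1706]
15.0 F [-0.87  0.62  0.45] M [0.399 0.405 0.082] j6 1.6391 tq6 0.066 yaw -1.931 z [ 0.5595 -0.0977  0.1705]
```

>>> arm_command(steps=[{"dx": 0, "dy": -0.4, "dz": 0, "ax": 0, "ay": 0, "az": 0}, {"dx": 0, "dy": -1.5, "dz": 0, "ax": 0, "ay": 0, "az": 0}, {"dx": 0, "dy": -4, "dz": 0, "ax": 0, "ay": 0, "az": 0}, {"dx": 0, "dy": -7, "dz": 0, "ax": 0, "ay": 0, "az": 0}, {"dx": 0, "dy": -10, "dz": 0, "ax": 0, "ay": 0, "az": 0}, {"dx": 0, "dy": -13, "dz": 0, "ax": 0, "ay": 0, "az": 0}, {"dx": 0, "dy": -13.5, "dz": 0, "ax": 0, "ay": 0, "az": 0}, {"dx": 0, "dy": -13.5, "dz": 0, "ax": 0, "ay": 0, "az": 0}])

```text
t: 15.8
position: [0.5606, -0.0985, 0.3077]
tcp_rot: [-1.567, 0.001, -1.931]
wrist_force: [1.1, -0.3, -1.2]
opening: 0.0253
```

```bash
python3 -c "
from h import *
go(.4707,.1613,.308,-67)
f=snap('side',8); crop(f,250,60,160,150,4,'s8.png')
"
```

```text
t 15.8 pos [ 0.5606 -0.0985  0.3077] rot [-8.9780e+01  4.0000e-02 -1.1064e+02] j [-2.920e-01  1.840e-01  3.570e-01  1.740e+00  1.000e-03  1.639e+00] F [ 1.09 -0.32 -1.18] M [ 0.039  0.025 -0.017] op 0.0253
d cm [-21.14  -0.09 -17.57] rv [-0.004 -0.762  0.001]
```

View pics/s8.png

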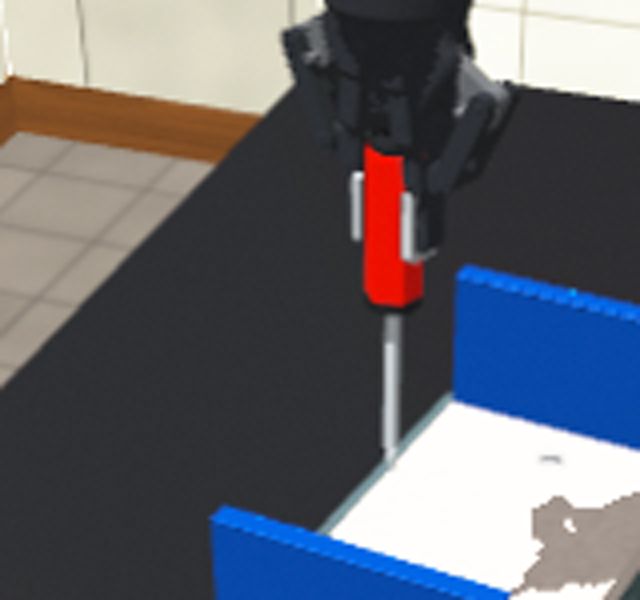

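>>> arm_command(steps=[{"dx": -3, "dy": -0.2, "dz": -2.5, "ax": 0, "ay": -0.1, "az": 0}, {"dx": -6.5, "dy": -0.2, "dz": -5.4, "ax": 0, "ay": -0.2, "az": 0}, {"dx": -10, "dy": -0.2, "dz": -8.3, "ax": 0, "ay": -0.33, "az": 0}, {"dx": -13.5, "dy": -0.1, "dz": -11.2, "ax": 0, "ay": -0.46, "az": 0}, {"dx": -17, "dy": -0.1, "dz": -14.1, "ax": 0, "ay": -0.6, "az": 0}, {"dx": -20, "dy": -0.1, "dz": -16.6, "ax": 0, "ay": -0.72, "az": 0}, {"dx": -21.1, "dy": -0.1, "dz": -17.6, "ax": -0.004, "ay": -0.76, "az": 0}, {"dx": -21.1, "dy": -0.1, "dz": -17.6, "ax": -0.004, "ay": -0.76, "az": 0}])

```text
t: 16.65
position: [0.4682, 0.1627, 0.3048]
tcp_rot: [-1.577, 0.002, -1.168]
wrist_force: [-0.5, -0.9, -1.4]
opening: 0.0248
```

>>> arm_command(steps=[{"dx": 0, "dy": 0, "dz": 0, "ax": 0, "ay": 0, "az": 0}, {"dx": 0, "dy": 0, "dz": 0, "ax": 0, "ay": 0, "az": 0}])

```text
t: 16.85
position: [0.4683, 0.1617, 0.3035]
tcp_rot: [-1.579, 0.002, -1.17]
wrist_force: [0.2, -0.1, -1.3]
opening: 0.0247
```

```bash
python3 -c "
from h import *
go(.4707,.1613,.308,-67)
f=snap('side',9); crop(f,328,205,34,62,9,'s9.png')
f=snap('top',9); crop(f,330,170,175,125,4.5,'t9.png')
for z in (.155,.162,.20,.25): print(z,((proj(load('side',9),[.4707,.1613,z])[0]-[328,205])*9+4).round(0))
"
```

```text
t 16.85 pos [0.4683 0.1617 0.3035] rot [-90.49   0.13 -67.02] j [ 1.970e-01 -1.000e-03  1.500e-01  1.731e+00  0.000e+00  1.366e+00] F [ 0.2  -0.11 -1.27] M [-0.029 -0.03  -0.04 ] op 0.0247
d cm [ 0.13 -0.45  0.21] rv [ 0.009 -0.    -0.002]
0.155 [160. 493.]
0.162 [160. 468.]
0.2 [160. 323.]
0.25 [160. 120.]
```

View pics/s9.png

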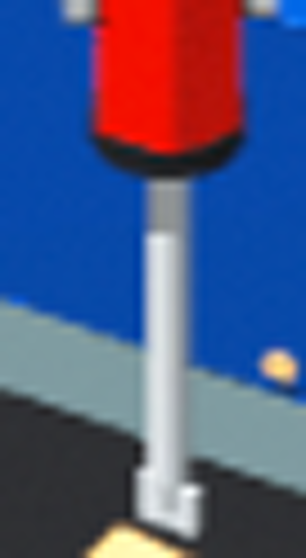

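View pics/t9.png

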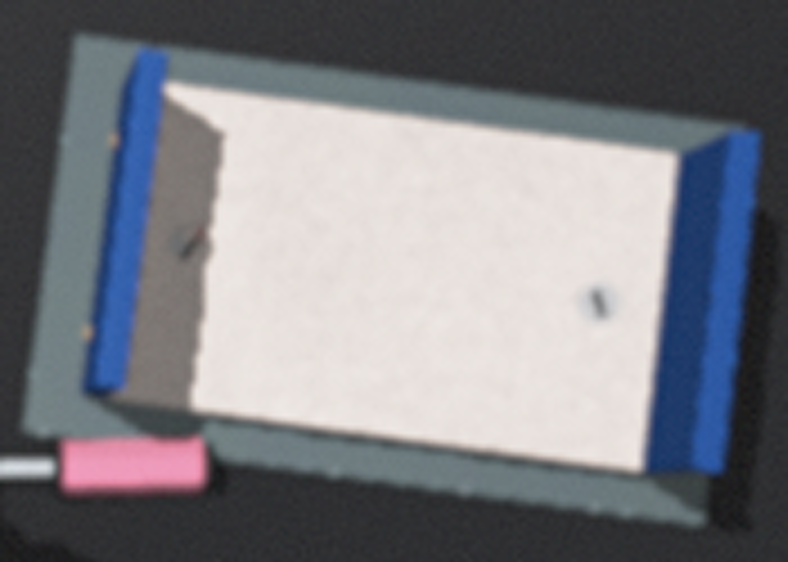

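>>> arm_command(steps=[{"dx": 0.13, "dy": 0, "dz": 0.21, "ax": 0.009, "ay": 0, "az": 0}, {"dx": 0.13, "dy": 1, "dz": 0.21, "ax": 0.009, "ay": 0, "az": 0}, {"dx": 0.13, "dy": 2.5, "dz": 0.21, "ax": 0.009, "ay": 0, "az": 0}, {"dx": 0.13, "dy": 3.5, "dz": 0.21, "ax": 0.009, "ay": 0, "az": 0}, {"dx": 0.13, "dy": 3.5, "dz": 0.21, "ax": 0.009, "ay": 0, "az": 0}, {"dx": 0.13, "dy": 3.5, "dz": 0.21, "ax": 0.009, "ay": 0, "az": 0}])

```text
t: 17.55
position: [0.4705, 0.161, 0.2687]
tcp_rot: [-1.57, 0.002, -1.17]
wrist_force: [-0.6, -0.0, -1.2]
opening: 0.0248
```

```bash
python3 -c "
from h import *
go(.4707,.1613,.158,-67)
f=snap('side',10); crop(f,300,170,80,120,5,'s10.png')
"
```

```text
t 17.55 pos [0.4705 0.161  0.2687] rot [-89.96   0.13 -67.06] j [ 0.193 -0.02   0.061  1.652  0.002  1.364] F [-0.59 -0.   -1.19] M [-0.     0.002  0.037] op 0.0248
d cm [ 0.   11.07  0.03] rv [-0.001 -0.001 -0.002]
```

View pics/s10.png

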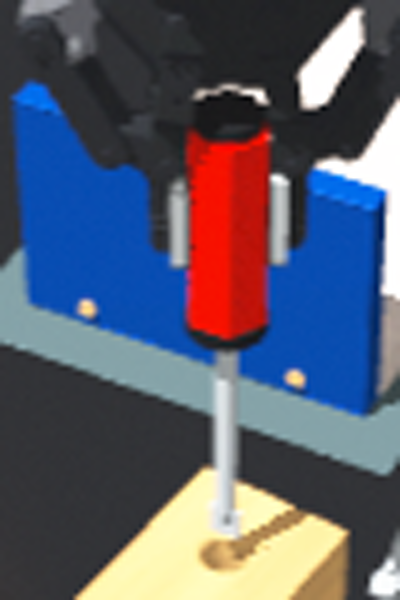

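>>> arm_command(steps=[{"dx": 0, "dy": 1, "dz": 0.03, "ax": 0, "ay": 0, "az": 0}, {"dx": 0, "dy": 3, "dz": 0.03, "ax": 0, "ay": 0, "az": 0}, {"dx": 0, "dy": 5, "dz": 0.03, "ax": 0, "ay": 0, "az": 0}, {"dx": 0, "dy": 7, "dz": 0.03, "ax": 0, "ay": 0, "az": 0}, {"dx": 0, "dy": 9, "dz": 0.03, "ax": 0, "ay": 0, "az": 0}, {"dx": 0, "dy": 10.4, "dz": 0.03, "ax": 0, "ay": 0, "az": 0}, {"dx": 0, "dy": 10.4, "dz": 0.03, "ax": 0, "ay": 0, "az": 0}, {"dx": 0, "dy": 10.4, "dz": 0.03, "ax": 0, "ay": 0, "az": 0}])

```text
t: 18.4
position: [0.4712, 0.1615, 0.1656]
tcp_rot: [-1.569, 0.002, -1.17]
wrist_force: [-0.3, -0.2, -1.0]
opening: 0.0253
```

```bash
python3 -c "
from h import *
go(.4707,.1613,.158,-67)
f=snap('side',11); crop(f,300,170,80,120,5,'s11.png')
"
```

```text
t 18.4 pos [0.4712 0.1615 0.1656] rot [-89.88   0.12 -67.05] j [ 0.194 -0.026 -0.149  1.446  0.002  1.364] F [-0.27 -0.17 -1.02] M [0.    0.019 0.008] op 0.0253
d cm [-0.    0.76 -0.06] rv [-0.002 -0.001 -0.002]
```

View pics/s11.png

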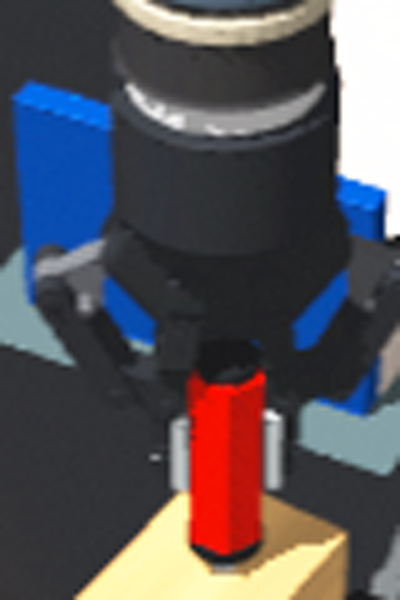

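Inserted with no contact force; lower the last ~7 mm.

>>> arm_command(steps=[{"dx": 0, "dy": 0.4, "dz": -0.05, "ax": 0, "ay": 0, "az": 0}, {"dx": 0, "dy": 0.7, "dz": -0.05, "ax": 0, "ay": 0, "az": 0}, {"dx": 0, "dy": 0.7, "dz": -0.05, "ax": 0, "ay": 0, "az": 0}, {"dx": 0, "dy": 0.7, "dz": -0.05, "ax": 0, "ay": 0, "az": 0}])

```text
t: 18.85
position: [0.4713, 0.1614, 0.1595]
tcp_rot: [-1.567, 0.002, -1.17]
wrist_force: [0.0, -0.1, -0.9]
opening: 0.0248
```

```bash
python3 -c "
from h import *
go(.4707,.1613,.158,-67)
"
```

```text
t 18.85 pos [0.4713 0.1614 0.1595] rot [-89.79   0.1  -67.05] j [ 0.194 -0.026 -0.162  1.432  0.002  1.364] F [ 0.03 -0.09 -0.94] M [ 0.016 -0.     0.043] op 0.0248
d cm [-0.01  0.15 -0.06] rv [-0.004 -0.001 -0.002]
```

>>> arm_command(steps=[{"dx": 0, "dy": 0.15, "dz": -0.05, "ax": -0.004, "ay": 0, "az": 0}, {"dx": 0, "dy": 0.25, "dz": -0.05, "ax": -0.004, "ay": 0, "az": 0}, {"dx": 0, "dy": 0.25, "dz": -0.05, "ax": -0.004, "ay": 0, "az": 0}])

```text
t: 19.15
position: [0.471, 0.1612, 0.1576]
tcp_rot: [-1.571, 0.002, -1.17]
wrist_force: [-0.2, -1.1, 2.0]
opening: 0.025
```

>>> arm_command(steps=[{"dx": 0, "dy": 0, "dz": 0, "ax": 0, "ay": 0, "az": 0}, {"dx": 0, "dy": 0, "dz": 0, "ax": 0, "ay": 0, "az": 0}, {"dx": 0, "dy": 0, "dz": 0, "ax": 0, "ay": 0, "az": 0}, {"dx": 0, "dy": 0, "dz": 0, "ax": 0, "ay": 0, "az": 0}, {"dx": 0, "dy": 0, "dz": 0, "ax": 0, "ay": 0, "az": 0}], gripper=0.4)

```text
t: 19.65
position: [0.471, 0.1612, 0.1575]
tcp_rot: [-1.571, 0.002, -1.17]
wrist_force: [-0.3, -0.1, -0.5]
opening: 0.0597
```

```bash
python3 -c "
from h import *
go(.4707,.1613,.30,-67)
f=snap('side',12); crop(f,300,170,80,120,5,'s12.png')
"
```

```text
t 19.65 pos [0.471  0.1612 0.1575] rot [-90.     0.09 -67.05] j [ 0.194 -0.023 -0.162  1.431  0.002  1.364] F [-0.3  -0.14 -0.51] M [0.044 0.027 0.027] op 0.0597
d cm [ -0.04 -14.25  -0.02] rv [-0.    -0.001 -0.002]
```

View pics/s12.png

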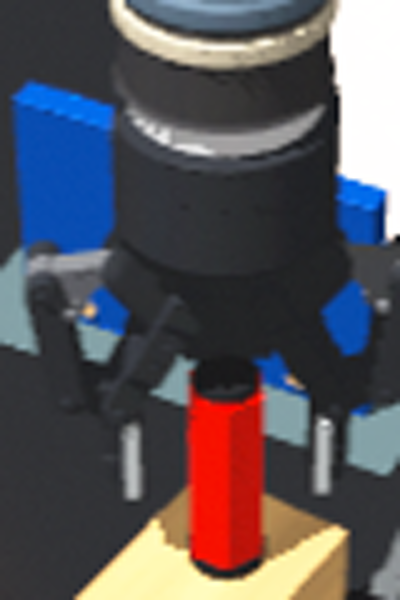

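Released and hanging by its collar. Retreat straight up.

>>> arm_command(steps=[{"dx": 0, "dy": -1, "dz": 0, "ax": 0, "ay": 0, "az": 0}, {"dx": 0, "dy": -4, "dz": 0, "ax": 0, "ay": 0, "az": 0}, {"dx": 0, "dy": -8, "dz": 0, "ax": 0, "ay": 0, "az": 0}, {"dx": 0, "dy": -12, "dz": 0, "ax": 0, "ay": 0, "az": 0}, {"dx": 0, "dy": -14, "dz": 0, "ax": 0, "ay": 0, "az": 0}, {"dx": 0, "dy": -14, "dz": 0, "ax": 0, "ay": 0, "az": 0}, {"dx": 0, "dy": -14, "dz": 0, "ax": 0, "ay": 0, "az": 0}])

```text
t: 20.4
position: [0.4714, 0.1611, 0.2981]
tcp_rot: [-1.569, 0.001, -1.17]
wrist_force: [-0.4, -0.3, 0.0]
opening: 0.0599
```

```bash
python3 -c "
from h import *
go(.4707,.1613,.30,-67)
f=snap('side',13); crop(f,250,130,190,145,4.2,'s13.png')
f=snap('top',13); crop(f,335,175,60,110,7,'t13.png'); crop(load('top',0),335,175,60,110,7,'t0b.png')
a=cv2.imread('pics/t0b.png');b=cv2.imread('pics/t13.png');cv2.imwrite('pics/cmp.png',cv2.resize(np.hstack([a,b]),(655,600)))
"
```

```text
t 20.4 pos [0.4714 0.1611 0.2981] rot [-8.992e+01  7.000e-02 -6.705e+01] j [ 1.940e-01 -7.000e-03  1.330e-01  1.710e+00  1.000e-03  1.364e+00] F [-0.38 -0.34  0.01] M [-0.002  0.021 -0.001] op 0.0599
d cm [-0.05 -0.19 -0.05] rv [-0.001 -0.001 -0.001]
```

View pics/s13.png

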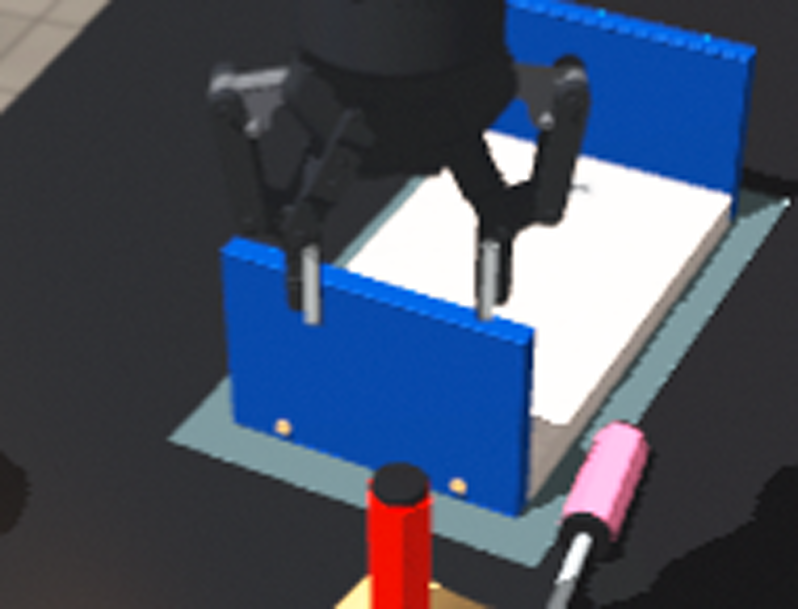

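View pics/cmp.png

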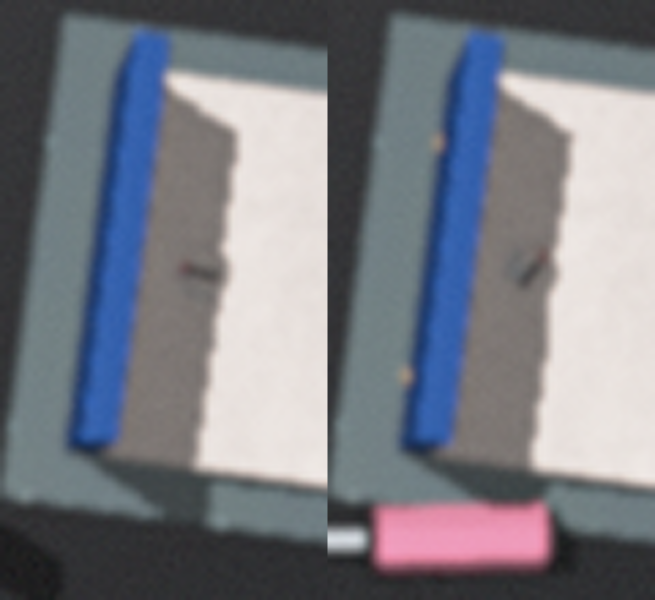

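```bash
python3 -c "
from h import *
bot.hand_in()"
```

```text
the job is handed in; nothing more can be done
```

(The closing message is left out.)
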